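# Sort extinguisher gas cartridges into their sliding-cover case

## Task

Slide the cover of the red cartridge case right back and clear the wooden packing chips out of it into the grey scrap bin. Then sort the loose gas cartridges by weight (charged about 300 g, spent about 200 g): lay every charged one down in the case, each along its own bay, and every spent one flat in the blue refill tray, side by side. When all are sorted, slide the cover fully shut; leave the mallet, the carton and the brass valve undisturbed.

Things in the scene. Friction and masses are not known exactly. Their poses are not given: they have to be found in the camera images.
- case: red cartridge case, fixed. Origin on the bench under the middle of its open well; x goes across the three bays, y along them. Well inside 256 mm (x) by 166 mm (y), floor 6 mm and wall tops 62 mm above the bench, walls 7 mm, side rails (along y) to 76 mm. Towards +y a closed deck of the same outside size (270 by 180 mm) adjoins; the cover slides back onto it
- cover (a joint): the sliding aluminium cover, in m along the case's +y: 0 = fully shut against its stop over the well, 0.18 = fully back against its stop over the deck. It runs with about 3 N of friction and stays where it is left. Its top is 69 mm above the bench.
- cover_handle (a point): centre of the black pull bar on the middle of the cover: 76 mm long along the case's x, 14 mm thick along y, 30 mm high; this point is 84 mm above the bench, the bar's top 99 mm, and there is free room all round it. It moves with the cover and stands over the middle of the well when shut.
- bay0 (a point): centre of the floor of the bay nearest the robot (case x = -87 mm), 6 mm above the bench, axes as the case's. Ribs 6 mm high and 6 mm wide along y at case x = +-43.5 mm part the bays, each about 81 mm wide. A cartridge lies in it along the case's y, with its axis 20 mm above this floor
- bay1 (a point): centre of the floor of the bay middle (x = 0), 6 mm above the bench, axes as the case's. Ribs 6 mm high and 6 mm wide along y at case x = +-43.5 mm part the bays, each about 81 mm wide. A cartridge lies in it along the case's y, with its axis 20 mm above this floor
- bay2 (a point): centre of the floor of the bay farthest from the robot (x = +87 mm), 6 mm above the bench, axes as the case's. Ribs 6 mm high and 6 mm wide along y at case x = +-43.5 mm part the bays, each about 81 mm wide. A cartridge lies in it along the case's y, with its axis 20 mm above this floor
- bin: small grey plastic scrap bin, open on top, fixed; origin on the bench under its centre; outside 90 mm (its x) by 120 mm (its y), 80 mm high, walls and floor 4 mm
- tray: shallow blue sheet-metal tray for cartridges to be refilled, fixed; origin on the bench under its centre; outside 185 mm (its x) by 175 mm (its y), lip 10 mm high, floor 3 mm: room for two cartridges side by side, lying along its y with their axes 40 mm either side of its middle. Never more than two are spent
- cart1_mid (a point): gas cartridge: steel cylinder 36 mm across, yellow band, 128 mm long; black foot boot and red collar, both hexagonal, 40 mm across flats, so it lies on a flat. Point: on its axis, 20 mm above its support, mid-way along the 72 mm of bare steel, at the centre of mass; x runs to the brass neck (+70 mm; foot -58 mm). Charged 300 g or spent 200 g, each to 5 %; they look alike and which is which is not told
- cart2_mid (a point): another cartridge like cart1, charged or spent
- cart3_mid (a point): another cartridge like cart1, charged or spent
- cart4_mid (a point): another cartridge like cart1, charged or spent
- cart5_mid (a point): another cartridge like cart1, charged or spent
- chip1_mid (a point): scrap of packing: a sawn chip of pale wood 42 mm (its x) by 28 mm (y) by 24 mm high, 20 g, lying across the bay nearest the robot, under the cover; the point is its centre
- chip2_mid (a point): another such chip, in the bay farthest from the robot
- mallet: bystander: wooden mallet lying on the far side of the bench, head 64 mm high; origin on the bench
- carton: bystander: cardboard carton 70 by 120 by 55 mm on the far side of the bench; origin on the bench
- valve: bystander: brass extinguisher valve with a black lever, 78 mm high, standing on the far side of the bench; origin on the bench

How it is judged:
On the way, in this order (a step that is already met when the one before it is completed fails the run):
1. the cover is slid right back (at least 170 mm of its 180 mm) (value of joint cover above 0.17 m), for 0.2 s.
2. with the cover back, the chips are in the scrap bin and every cartridge lies where it belongs: charged in a bay of its own, spent in the refill tray (value of joint cover above 0.15 m and x of chip1_mid in the frame of bin between -0.041 and 0.041 m and y of chip1_mid in the frame of bin between -0.056 and 0.056 m and z of chip1_mid in the frame of bin between 0 and 0.07 m and x of chip2_mid in the frame of bin between -0.041 and 0.041 m and y of chip2_mid in the frame of bin between -0.056 and 0.056 m and z of chip2_mid in the frame of bin between 0 and 0.07 m and (((x of cart1_mid in the frame of bay0 between -0.022 and 0.022 m or x of cart1_mid in the frame of bay1 between -0.022 and 0.022 m or x of cart1_mid in the frame of bay2 between -0.022 and 0.022 m) and y of cart1_mid in the frame of case between -0.03 and 0.03 m and z of cart1_mid in the frame of case between 0.016 and 0.036 m and angle between the x axis of cart1_mid and the y axis of case, either way round below 0.35 rad and contact force between cart1 and case above 2.5 N) or (x of cart1_mid in the frame of tray between -0.085 and 0.085 m and y of cart1_mid in the frame of tray between -0.08 and 0.08 m and z of cart1_mid in the frame of tray between 0.013 and 0.033 m and contact force between cart1 and tray below 2.5 N)) and (((x of cart2_mid in the frame of bay0 between -0.022 and 0.022 m or x of cart2_mid in the frame of bay1 between -0.022 and 0.022 m or x of cart2_mid in the frame of bay2 between -0.022 and 0.022 m) and y of cart2_mid in the frame of case between -0.03 and 0.03 m and z of cart2_mid in the frame of case between 0.016 and 0.036 m and angle between the x axis of cart2_mid and the y axis of case, either way round below 0.35 rad and contact force between cart2 and case above 2.5 N) or (x of cart2_mid in the frame of tray between -0.085 and 0.085 m and y of cart2_mid in the frame of tray between -0.08 and 0.08 m and z of cart2_mid in the frame of tray between 0.013 and 0.033 m and contact force between cart2 and tray below 2.5 N)) and (((x of cart3_mid in the frame of bay0 between -0.022 and 0.022 m or x of cart3_mid in the frame of bay1 between -0.022 and 0.022 m or x of cart3_mid in the frame of bay2 between -0.022 and 0.022 m) and y of cart3_mid in the frame of case between -0.03 and 0.03 m and z of cart3_mid in the frame of case between 0.016 and 0.036 m and angle between the x axis of cart3_mid and the y axis of case, either way round below 0.35 rad and contact force between cart3 and case above 2.5 N) or (x of cart3_mid in the frame of tray between -0.085 and 0.085 m and y of cart3_mid in the frame of tray between -0.08 and 0.08 m and z of cart3_mid in the frame of tray between 0.013 and 0.033 m and contact force between cart3 and tray below 2.5 N)) and (((x of cart4_mid in the frame of bay0 between -0.022 and 0.022 m or x of cart4_mid in the frame of bay1 between -0.022 and 0.022 m or x of cart4_mid in the frame of bay2 between -0.022 and 0.022 m) and y of cart4_mid in the frame of case between -0.03 and 0.03 m and z of cart4_mid in the frame of case between 0.016 and 0.036 m and angle between the x axis of cart4_mid and the y axis of case, either way round below 0.35 rad and contact force between cart4 and case above 2.5 N) or (x of cart4_mid in the frame of tray between -0.085 and 0.085 m and y of cart4_mid in the frame of tray between -0.08 and 0.08 m and z of cart4_mid in the frame of tray between 0.013 and 0.033 m and contact force between cart4 and tray below 2.5 N)) and (((x of cart5_mid in the frame of bay0 between -0.022 and 0.022 m or x of cart5_mid in the frame of bay1 between -0.022 and 0.022 m or x of cart5_mid in the frame of bay2 between -0.022 and 0.022 m) and y of cart5_mid in the frame of case between -0.03 and 0.03 m and z of cart5_mid in the frame of case between 0.016 and 0.036 m and angle between the x axis of cart5_mid and the y axis of case, either way round below 0.35 rad and contact force between cart5 and case above 2.5 N) or (x of cart5_mid in the frame of tray between -0.085 and 0.085 m and y of cart5_mid in the frame of tray between -0.08 and 0.08 m and z of cart5_mid in the frame of tray between 0.013 and 0.033 m and contact force between cart5 and tray below 2.5 N))), for 0.2 s.
At the end, for the whole second after the job is handed in: Cover within 6 mm of its shut stop; each charged cartridge lies along a bay of its own (within 22 mm of its middle line, 30 mm lengthwise, 0.35 rad), each spent one flat in the refill tray, told by the weight on its place (over or under 2.5 N); each chip in the scrap bin; all at rest (value of joint cover below 0.006 m and (((x of cart1_mid in the frame of bay0 between -0.022 and 0.022 m or x of cart1_mid in the frame of bay1 between -0.022 and 0.022 m or x of cart1_mid in the frame of bay2 between -0.022 and 0.022 m) and y of cart1_mid in the frame of case between -0.03 and 0.03 m and z of cart1_mid in the frame of case between 0.016 and 0.036 m and angle between the x axis of cart1_mid and the y axis of case, either way round below 0.35 rad and contact force between cart1 and case above 2.5 N) or (x of cart1_mid in the frame of tray between -0.085 and 0.085 m and y of cart1_mid in the frame of tray between -0.08 and 0.08 m and z of cart1_mid in the frame of tray between 0.013 and 0.033 m and contact force between cart1 and tray below 2.5 N)) and (((x of cart2_mid in the frame of bay0 between -0.022 and 0.022 m or x of cart2_mid in the frame of bay1 between -0.022 and 0.022 m or x of cart2_mid in the frame of bay2 between -0.022 and 0.022 m) and y of cart2_mid in the frame of case between -0.03 and 0.03 m and z of cart2_mid in the frame of case between 0.016 and 0.036 m and angle between the x axis of cart2_mid and the y axis of case, either way round below 0.35 rad and contact force between cart2 and case above 2.5 N) or (x of cart2_mid in the frame of tray between -0.085 and 0.085 m and y of cart2_mid in the frame of tray between -0.08 and 0.08 m and z of cart2_mid in the frame of tray between 0.013 and 0.033 m and contact force between cart2 and tray below 2.5 N)) and (((x of cart3_mid in the frame of bay0 between -0.022 and 0.022 m or x of cart3_mid in the frame of bay1 between -0.022 and 0.022 m or x of cart3_mid in the frame of bay2 between -0.022 and 0.022 m) and y of cart3_mid in the frame of case between -0.03 and 0.03 m and z of cart3_mid in the frame of case between 0.016 and 0.036 m and angle between the x axis of cart3_mid and the y axis of case, either way round below 0.35 rad and contact force between cart3 and case above 2.5 N) or (x of cart3_mid in the frame of tray between -0.085 and 0.085 m and y of cart3_mid in the frame of tray between -0.08 and 0.08 m and z of cart3_mid in the frame of tray between 0.013 and 0.033 m and contact force between cart3 and tray below 2.5 N)) and (((x of cart4_mid in the frame of bay0 between -0.022 and 0.022 m or x of cart4_mid in the frame of bay1 between -0.022 and 0.022 m or x of cart4_mid in the frame of bay2 between -0.022 and 0.022 m) and y of cart4_mid in the frame of case between -0.03 and 0.03 m and z of cart4_mid in the frame of case between 0.016 and 0.036 m and angle between the x axis of cart4_mid and the y axis of case, either way round below 0.35 rad and contact force between cart4 and case above 2.5 N) or (x of cart4_mid in the frame of tray between -0.085 and 0.085 m and y of cart4_mid in the frame of tray between -0.08 and 0.08 m and z of cart4_mid in the frame of tray between 0.013 and 0.033 m and contact force between cart4 and tray below 2.5 N)) and (((x of cart5_mid in the frame of bay0 between -0.022 and 0.022 m or x of cart5_mid in the frame of bay1 between -0.022 and 0.022 m or x of cart5_mid in the frame of bay2 between -0.022 and 0.022 m) and y of cart5_mid in the frame of case between -0.03 and 0.03 m and z of cart5_mid in the frame of case between 0.016 and 0.036 m and angle between the x axis of cart5_mid and the y axis of case, either way round below 0.35 rad and contact force between cart5 and case above 2.5 N) or (x of cart5_mid in the frame of tray between -0.085 and 0.085 m and y of cart5_mid in the frame of tray between -0.08 and 0.08 m and z of cart5_mid in the frame of tray between 0.013 and 0.033 m and contact force between cart5 and tray below 2.5 N)) and x of chip1_mid in the frame of bin between -0.041 and 0.041 m and y of chip1_mid in the frame of bin between -0.056 and 0.056 m and z of chip1_mid in the frame of bin between 0 and 0.07 m and x of chip2_mid in the frame of bin between -0.041 and 0.041 m and y of chip2_mid in the frame of bin between -0.056 and 0.056 m and z of chip2_mid in the frame of bin between 0 and 0.07 m and linear speed of each of cart1, cart2, cart3, cart4, cart5, chip1, chip2 below 0.02 m/s); the robot touches nothing.
It fails at once if the mallet is shifted by more than 30 mm (distance of mallet from where it was at the start of the episode above 0.03 m).
It fails at once if the carton is shifted by more than 30 mm (distance of carton from where it was at the start of the episode above 0.03 m).
It fails at once if the valve is shifted by more than 30 mm (distance of valve from where it was at the start of the episode above 0.03 m).
Of cart1, cart2, cart3, cart4, cart5 only 4 to 5 are there at a start; the rules pass over those that are not, and their reading is None.
Of chip1, chip2 only 1 to 2 are there at a start; the rules pass over those that are not, and their reading is None.
At some moment in a run one of cart1, cart2, cart3, cart4, cart5 may be knocked a few centimetres aside while the robot is not near it.
Once in a run the grip may slacken for a moment while it holds something.
It also fails if it takes over 210 s, if anything falls off the work surface, if the arm or the gripper's body presses on something with over 40 N, if the wrist force passes 120 N, or if a joint passes its speed limit or range.

## Robot

A 6-joint arm with a two-finger parallel gripper is mounted at the origin on the work surface. World frame = base frame: x ahead of the robot, y to its left, z up, the work surface at z = 0. Lengths are in m, angles in rad, forces in N, time in s.
With the tool pointing down it reaches from about 0.375 to 0.975 m from the base axis. Payload 3.8 kg.
Tool frame: the origin (TCP) lies between the finger pads; the fingertips stand 22 mm ahead of it and the grasp point (between the pads) lies 3 mm ahead of it; z points along the fingers, y is the direction in which the jaws open and shut (so a half turn about z gives the same grasp; the last joint's range is limited). The gripper opens to 85 mm and grips with 20 to 120 N. Pads are 22 mm wide; open, the fingers measure 114 mm over their backs; the gripper's body (76 mm by 85 mm) begins 54 mm behind the grasp point. The pads swing forward as they close: fully open they stand 13 mm farther back than shut.
Start: joints at [1.095, 0.264, 1.604, -0, 1.274, -0.037], TCP at [0.287, 0.611, 0.253] pointing down, gripper open.
Joint ranges: [-2.63, 2.63], [-0.94, 2.18], [0.31, 2.57], [-1.31, 4.45], [0, 2.66], [-2.55, 2.55]. Speed limits (rad/s): [2.57, 2.57, 3.14, 3.14, 3.14, 3.14].

## Interface

Orientations are given as a rotation vector (axis times angle).
In Python, from workcell import * gives the robot as it stands.
- The arm moves only by the tool step_arm, never from a script. Its argument "motion" is a list that holds one entry, the list of rows, each a list of 7 numbers: the finger opening in m, from 0 to 0.0854, then the shift along the world's x, y, z in m, then the turn, a rotation vector about the world's x, y, z in degrees. A call has exactly 8 rows; each row is the pose to reach, as a shift and turn from the pose measured when the call began; what a row does not reach only later rows make up. A row lasts 1/8 s, in which the tool goes at most 62.5 mm and 10.7 degrees, less where a joint would pass 70% of its speed; a pose out of reach is approached as far as the arm can. A call with a gripper value outside its range is refused whole. The fingers move at their own pace and stop on an object; "newtons" is the grip in N (left out, the last holds). Time passes only in rows, so rows that repeat a pose let the fingers close, or fill a call up. It gives the time, the measured TCP pose, the force and the opening at its end, in the units of the state.
- read_state(): the state, without advancing time (a new reading comes with each control period).
- read_camera(name): name is "scene" or "top"; returns (picture, depth): 400x640x3 uint8, blue, green, red; 400x640 float32, m along the optical axis (not along the pixel's ray), 0 where there is no reading.
- get_calibration(name): a dict with "K" (3x3 intrinsics, pixels), "world_from_camera" (4x4, takes a point from camera to world coordinates). Camera axes: x right, y down, z forward; pixel columns grow to the right and rows downward; lengths in m; the calibration is good to about 2 mm. A picture is of the moment at which its call begins. get_calibration takes no time and is no camera call.
- finish_job(): hands the job in, once; it reports no verdict.
Trained networks look in the newest picture that a camera, given by its name, has taken for a name from the list of things; names that differ only in an ending like _2 or _b are one class to them, and where a whole thing is asked for, a point or a joint stands for the part that bears it (a point fixed in the world has none). Each returns a list of dicts, best first, with "score" (0 to 1); they miss things now and then, are a little off and sometimes report something else, mostly with a low value. They report only what shows in the picture. A call takes as long as a camera call.
- spot_in(camera, thing): "xyz" ([x, y, z] in m, in the coordinates of the camera as it stood for that picture, good to about 4 mm: the middle of the surface that is visible of it).
- regions_of(camera, thing): "region" (400x640 bool, what is visible of it).
The state is a dict: "time": time; "q": joint angles; "joint_vel": joint speeds; "joint_torque": joint torques, N m; "tool_pos": TCP position; "tcp_rot": TCP orientation; "wrist_force": force on the tool from outside, world axes, zero at the start; "torque": the same for the moment, N m; "width": opening from 0.0 (shut) to 1.0 (fully open).
Only numpy, scipy, OpenCV 4.12 (cv2) and the standard library are available. Lean on these libraries where they do the work, as an engineer would, in place of code of your own. Each camera call takes 0.05 s, during which the arm holds its last target. There are 200 camera calls.

## Working session

There is one attempt and no reset: what is moved stays moved. The work goes in short steps, Python scripts to look and compute and a tool call to move; the robot and the scene stay as the last step left them, time stands still between calls to the robot, and variables do not carry over. Pictures are saved under pics/ and viewed, on a budget of 14 in all, crops included, one or two more only if the job needs it, and the job is handed in when it is done.

Besides the shell and the picture viewer there is one more tool, called after ">>>" as name([rows], argument=value, ...), one row to a line, values as JSON. step_arm: Moves the arm, as the interface text tells. Its arguments: {"type":"object","properties":{"motion":{"type":"array"},"newtons":{"type":"number"}},"required":["motion"]}

```bash
mkdir -p pics; cat > h.py <<'E'
from workcell import *
import numpy as np, cv2
def snap(cam,name=None):
    im,d=read_camera(cam)
    if name: cv2.imwrite(f'pics/{name}.png',im)
    return im,d
def cloud(cam,d):
    c=get_calibration(cam);K=np.array(c['K']);T=np.array(c['world_from_camera'])
    v,u=np.mgrid[0:d.shape[0],0:d.shape[1]]
    P=np.stack([(u-K[0,2])*d/K[0,0],(v-K[1,2])*d/K[1,1],d],-1)
    return P@T[:3,:3].T+T[:3,3]
def spots(cam,thing):
    T=np.array(get_calibration(cam)['world_from_camera'])
    return [(round(r['score'],2),np.round(T[:3,:3]@np.array(r['xyz'])+T[:3,3],3).tolist()) for r in spot_in(cam,thing)]
E
python3 - <<'E'
from h import *
s=read_state();print({k:np.round(v,3).tolist() for k,v in s.items()})
for c in('top','scene'):
    im,d=snap(c,c+'0'); k=get_calibration(c); print(c,np.round(k['K'],1).tolist(),np.round(k['world_from_camera'],3).tolist())
    if c=='top': np.save('top0.npy',d)
    for t in ['case','cover_handle','bin','tray','cart1_mid','mallet','carton','valve']: print(t,spots(c,t))
E
```

```text
{'time': 0.0, 'q': [1.095, 0.265, 1.605, 0.0, 1.274, -0.037], 'joint_vel': [0.0, 0.0, 0.002, -0.0, 0.0, 0.0], 'joint_torque': [0.002, -51.51, -36.732, 0.0, 0.013, 0.0], 'tool_pos': [0.286, 0.61, 0.252], 'tcp_rot': [-0.684, -3.066, 0.003], 'wrist_force': [0.673, -0.315, -0.114], 'torque': [0.036, -0.042, -0.033], 'width': 0.998}
top [[474.7, 0.0, 317.7], [0.0, 474.7, 202.9], [0.0, 0.0, 1.0]] [[0.001, -0.99, 0.144, 0.399], [-1.0, -0.0, 0.006, -0.005], [-0.006, -0.144, -0.99, 1.434], [0.0, 0.0, 0.0, 1.0]]
case [(0.77, [0.563, 0.045, 0.069])]
cover_handle [(0.6, [0.557, -0.024, 0.07])]
bin [(0.79, [0.412, -0.394, 0.008]), (0.34, [0.517, -0.38, 0.036])]
tray [(0.94, [0.515, 0.422, 0.001]), (0.72, [0.801, -0.061, 0.073])]
cart1_mid []
mallet []
carton [(0.93, [0.684, 0.386, 0.059])]
valve [(0.71, [0.801, -0.062, 0.073])]
scene [[445.5, 0.0, 322.3], [0.0, 445.5, 193.2], [0.0, 0.0, 1.0]] [[0.614, 0.463, -0.64, 1.496], [0.789, -0.344, 0.509, -0.697], [0.016, -0.817, -0.576, 0.868], [0.0, 0.0, 0.0, 1.0]]
case [(0.66, [0.598, 0.004, 0.06])]
cover_handle [(0.71, [0.602, 0.001, 0.061]), (0.64, [0.574, -0.036, 0.067]), (0.28, [0.457, -0.386, 0.048])]
bin [(0.88, [0.457, -0.387, 0.049])]
tray [(0.62, [0.519, 0.415, 0.0])]
cart1_mid []
mallet [(0.89, [0.728, -0.426, 0.036])]
carton [(0.88, [0.709, 0.364, 0.049]), (0.21, [0.603, 0.004, 0.061])]
valve [(0.74, [0.816, -0.072, 0.055])]
```

View pics/top0.png

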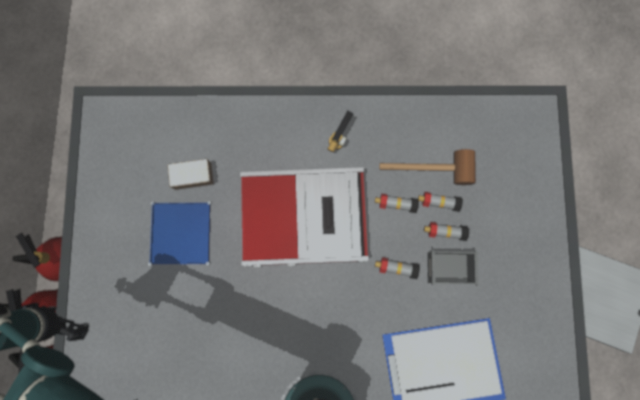

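View pics/scene0.png

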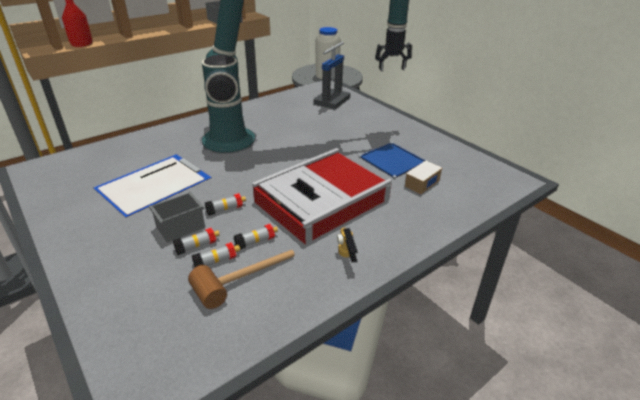

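The top view shows the case at about (305,215) with the handle at (327,215). Four cartridges lie at (397,203), (441,202), (446,231) and (397,268), all with necks to the left (+y). The bin is at (452,266), the tray at (181,233), and the bystanders are along the far side.

```bash
cat >> h.py <<'E'
def carts(cam='top',im=None,d=None,box=(0.3,0.8,-0.5,0.6),zr=(0.02,0.1)):
    """cartridges by their yellow band & red collar: axis from collar/black blobs"""
    if im is None: im,d=snap(cam)
    P=cloud(cam,d)
    m=((P[...,2]>zr[0])&(P[...,2]<zr[1])&(d>0)&(P[...,0]>box[0])&(P[...,0]<box[1])&(P[...,1]>box[2])&(P[...,1]<box[3])).astype(np.uint8)
    n,l,st,_=cv2.connectedComponentsWithStats(m)
    for i in range(1,n):
        if st[i,4]<60: continue
        Q=P[l==i]; r=cv2.minAreaRect(Q[:,:2].astype(np.float32))
        print('blob',st[i].tolist(),'c',np.round(r[0],3),'size',np.round(r[1],3),'ang',round(r[2],1),'zmed/max',np.round([np.median(Q[:,2]),np.percentile(Q[:,2],98)],3))
E
python3 - <<'E'
from h import *
im=cv2.imread('pics/top0.png');d=np.load('top0.npy');P=cloud('top',d)
print('bench z',np.median(P[300:340,200:280,2]),np.median(P[160:250,390:470,2]))
carts(im=im,d=d,zr=(0.012,0.12))
print('row case profile along cols (row 240)');
for c in range(234,376,3): print(c,np.round(P[245,c],3),im[245,c], end=' | ')
print()
for r in range(160,272,4): print(r,np.round(P[r,320],3),np.round(P[r,270],3),end=' | ')
hm=regions_of('top','cover_handle')
print([ (h['score'],np.round(np.median(P[h['region']],0),3)) for h in hm])
big=cv2.resize(im[140:290,120:490],(800,324),interpolation=cv2.INTER_CUBIC);cv2.imwrite('pics/crop0.png',big)
E
```

```text
bench z 4.547156564904675e-05 0.001911862761763139
blob [327, 135, 19, 17, 203] c [ 0.778 -0.052] size [0.051 0.044] ang 84.9 zmed/max [0.057 0.08 ]
blob [379, 149, 97, 36, 1298] c [ 0.715 -0.325] size [0.285 0.1  ] ang 88.1 zmed/max [0.044 0.066]
blob [167, 158, 46, 31, 1105] c [0.691 0.389] size [0.072 0.124] ang 8.4 zmed/max [0.055 0.061]
blob [240, 167, 128, 100, 11418] c [0.559 0.046] size [0.278 0.361] ang 2.4 zmed/max [0.066 0.08 ]
blob [374, 191, 89, 22, 1087] c [ 0.607 -0.297] size [0.063 0.26 ] ang 1.5 zmed/max [0.035 0.044]
blob [424, 221, 45, 20, 560] c [ 0.521 -0.376] size [0.128 0.046] ang 83.9 zmed/max [0.035 0.044]
blob [428, 250, 50, 36, 704] c [ 0.412 -0.384] size [0.133 0.098] ang 88.8 zmed/max [0.075 0.085]
blob [375, 257, 45, 22, 569] c [ 0.413 -0.228] size [0.129 0.046] ang 79.5 zmed/max [0.035 0.044]
row case profile along cols (row 240)
234 [ 0.478  0.256 -0.001] [128 126 125] | 237 [0.478 0.246 0.003] [128 126 125] | 240 [0.478 0.237 0.001] [128 126 127] | 243 [0.475 0.218 0.063] [ 69  69 148] | 246 [0.475 0.209 0.066] [ 55  56 149] | 249 [0.475 0.201 0.062] 
[... 2519 characters left out ...]
.069] [0.547 0.141 0.063] | 224 [ 0.536 -0.004  0.061] [0.536 0.141 0.06 ] | 228 [ 0.523 -0.004  0.07 ] [0.524 0.141 0.062] | 232 [ 0.512 -0.004  0.072] [0.512 0.14  0.066] | 236 [ 0.501 -0.004  0.066] [0.501 0.141 0.062] | 240 [ 0.489 -0.004  0.067] [0.49  0.141 0.057] | 244 [ 0.477 -0.004  0.071] [0.478 0.14  0.062] | 248 [ 0.466 -0.004  0.07 ] [0.466 0.14  0.063] | 252 [ 0.454 -0.004  0.074] [0.455 0.14  0.061] | 256 [ 0.443 -0.004  0.068] [0.443 0.14  0.063] | 260 [ 0.432 -0.004  0.072] [0.432 0.139 0.073] | 264 [ 0.422 -0.004  0.001] [ 0.422  0.146 -0.   ] | 268 [ 0.41  -0.004  0.003] [ 0.41   0.146 -0.001] | [(0.93, array([ 0.561, -0.024,  0.069])), (0.5, array([0.558, 0.045, 0.066]))]
```

View pics/crop0.png

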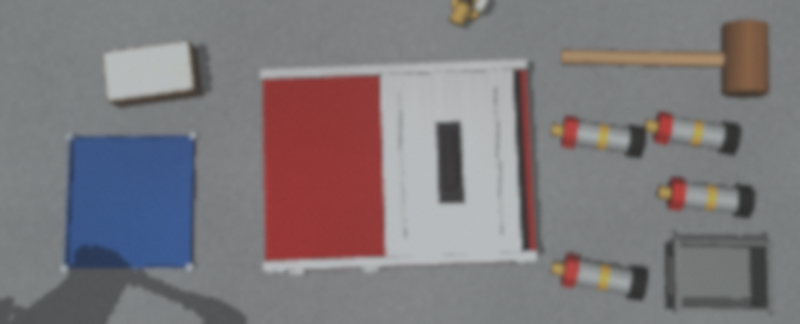

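```bash
cat >> h.py <<'E'
def onplane(cam,uv,z):
    c=get_calibration(cam);K=np.array(c['K']);T=np.array(c['world_from_camera'])
    uv=np.atleast_2d(uv).astype(float)
    r=np.c_[(uv[:,0]-K[0,2])/K[0,0],(uv[:,1]-K[1,2])/K[1,1],np.ones(len(uv))]@T[:3,:3].T
    return T[:3,3]+r*((z-T[2,3])/r[:,2])[:,None]
def blobs(mask,amin):
    n,l,st,ce=cv2.connectedComponentsWithStats(mask.astype(np.uint8))
    return [(st[i].tolist(),ce[i],l==i) for i in range(1,n) if st[i,4]>=amin]
def findcarts(cam='top',im=None,d=None,name=None,show=True,zb=0.0):
    """yellow band centroid -> mid; red collar within 60 mm -> axis. zb = support height"""
    if im is None: im,d=snap(cam,name)
    hsv=cv2.cvtColor(im,cv2.COLOR_BGR2HSV);H,S,V=cv2.split(hsv)
    yb=blobs((H>15)&(H<32)&(S>90)&(V>90),6)
    rm=((H<8)|(H>172))&(S>110)&(V>60)
    rb=[onplane(cam,c,0.036+zb)[0] for s,c,_ in blobs(rm,12) if s[4]<150]
    out=[]
    for s,c,_ in yb:
        p=onplane(cam,c,0.036+zb)[0]
        q=[r for r in rb if 0.02<np.linalg.norm(r-p)<0.065]
        if q:
            q=min(q,key=lambda r:np.linalg.norm(r-p)); v=q-p
            out.append((p,np.degrees(np.arctan2(v[1],v[0]))))
            if show: print('cart px',np.round(c,1),'area',s[4],'mid',np.round(p[:2],3),'d',round(float(np.linalg.norm(v)),3),'axis deg',round(float(out[-1][1]),1))
    return out
E
python3 - <<'E'
from h import *
im=cv2.imread('pics/top0.png');d=np.load('top0.npy');P=cloud('top',d)
findcarts(im=im,d=d)
hsv=cv2.cvtColor(im,cv2.COLOR_BGR2HSV);H,S,V=cv2.split(hsv)
def rect(mask,z,amin,nm):
    for s,c,m in blobs(mask,amin):
        uv=np.argwhere(m)[:,::-1]; r=cv2.minAreaRect(onplane('top',uv,z)[:,:2].astype(np.float32)); print(nm,s,np.round(r[0],3),np.round(r[1],3),round(r[2],1))
roi=np.zeros(H.shape,bool);roi[170:265,300:355]=1
rect(roi&(V<110),0.097,60,'handle')
rect((H>100)&(H<125)&(S>120)&(np.arange(640)[None]<230)&(np.arange(400)[:,None]<275)&(np.arange(640)[None]>140),0.005,500,'tray')
z=P[...,2]
rect((z>0.055)&(np.hypot(P[...,0]-.412,P[...,1]+.384)<.1)&(np.arange(400)[:,None]>245),0.08,100,'bin')
# case rails
cs=(np.abs(P[...,1]-.045)<.25)&(z>0.05)&(P[...,0]>.38)&(P[...,0]<.72)
cs&=(np.arange(640)[None]<372)&(np.arange(640)[None]>236)
rect(cs,0.068,3000,'case')
top=[];bot=[]
for c in range(248,360):
    r=np.flatnonzero(cs[:,c]); top.append((c,r[0]-.5));bot.append((c,r[-1]+.5))
for n,e in(('top',top),('bot',bot)):
    p=onplane('top',e,0.076);k=np.polyfit(p[:,1],p[:,0],1);print(n,k)
E
```

```text
cart px [442.2 201.2] area 37 mid [ 0.606 -0.367] d 0.046 axis deg 81.6
cart px [398.5 202.8] area 33 mid [ 0.602 -0.237] d 0.046 axis deg 83.0
cart px [448.7 231.1] area 35 mid [ 0.517 -0.383] d 0.046 axis deg 83.9
cart px [399.  267.9] area 41 mid [ 0.41  -0.234] d 0.046 axis deg 80.2
handle [322, 197, 12, 37, 380] [ 0.558 -0.026] [0.103 0.029] 2.2
tray [151, 204, 58, 60, 3275] [0.513 0.419] [0.178 0.169] 0.0
bin [431, 250, 47, 36, 457] [ 0.413 -0.382] [0.131 0.098] 88.8
case [240, 167, 128, 100, 11274] [0.558 0.045] [0.278 0.361] 2.2
top [-0.09607509  0.82874239]
bot [-0.25016342  0.3331866 ]
```

>>> step_arm([
  [[0.06, 0.027, -0.0625, 0, 0, 0, 4], [0.06, 0.054, -0.125, 0, 0, 0, 8], [0.06, 0.08, -0.187, 0, 0, 0, 12], [0.06, 0.107, -0.25, 0, 0, 0, 16], [0.06, 0.134, -0.312, 0, 0, 0, 20], [0.06, 0.16, -0.375, 0, 0, 0, 24], [0.06, 0.187, -0.437, 0, 0, 0, 27.4], [0.06, 0.214, -0.5, 0, 0, 0, 27.4]],
], newtons=40)

```text
time: 1.95
tool_pos: [0.4841, 0.1495, 0.2538]
tcp_rot: [-0.063, 3.14, 0.001]
wrist_force: [1.0, 0.1, 0.2]
width: 0.708
```

>>> step_arm([
  [[0.06, 0.025, -0.058, -0.03, 0, 0, 0], [0.06, 0.05, -0.117, -0.06, 0, 0, 0], [0.06, 0.074, -0.175, -0.08, 0, 0, 0], [0.06, 0.074, -0.175, -0.12, 0, 0, 0], [0.06, 0.074, -0.175, -0.159, 0, 0, 0], [0.06, 0.074, -0.175, -0.159, 0, 0, 0], [0.02, 0.074, -0.175, -0.159, 0, 0, 0], [0.0, 0.074, -0.175, -0.159, 0, 0, 0]],
], newtons=40)

```text
time: 2.95
tool_pos: [0.5599, -0.0252, 0.0973]
tcp_rot: [-0.064, 3.135, -0.0]
wrist_force: [-0.0, 1.1, 0.6]
width: 0.284
```

>>> step_arm([
  [[0, 0, 0, 0, 0, 0, 0], [0, 0, 0, 0, 0, 0, 0], [0, 0, 0.02, 0, 0, 0, 0], [0, -0.001, 0.04, 0, 0, 0, 0], [0, -0.002, 0.06, 0, 0, 0, 0], [0, -0.002, 0.07, 0, 0, 0, 0], [0, -0.003, 0.08, 0, 0, 0, 0], [0, -0.003, 0.08, 0, 0, 0, 0]],
])

```text
time: 3.95
tool_pos: [0.5571, 0.0563, 0.0982]
tcp_rot: [-0.065, 3.135, 0.002]
wrist_force: [-3.7, 1.7, 5.5]
width: 0.154
```

>>> step_arm([
  [[0, 0, 0.02, 0, 0, 0, 0], [0, -0.001, 0.04, 0, 0, 0, 0], [0, -0.002, 0.055, 0, 0, 0, 0], [0, -0.002, 0.065, 0, 0, 0, 0], [0, -0.003, 0.072, 0, 0, 0, 0], [0, -0.003, 0.077, 0, 0, 0, 0], [0, -0.003, 0.08, 0, 0, 0, 0], [0, -0.003, 0.08, 0, 0, 0, 0]],
])

```text
time: 4.95
tool_pos: [0.5541, 0.135, 0.0982]
tcp_rot: [-0.065, 3.135, -0.001]
wrist_force: [-3.9, -8.8, 3.7]
width: 0.155
```

```bash
python3 - <<'E'
from h import *
s=read_state();print({k:np.round(s[k],3).tolist() for k in('tool_pos','wrist_force','width')})
E
```

```text
{'tool_pos': [0.554, 0.135, 0.098], 'wrist_force': [-3.92, -8.754, 3.734], 'width': 0.155}
```

>>> step_arm([
  [[0.05, 0, 0, 0, 0, 0, 0], [0.05, 0, 0, 0, 0, 0, 0], [0.05, 0, 0, 0.05, 0, 0, 0], [0.05, 0, 0, 0.1, 0, 0, 0], [0.05, 0, 0.06, 0.12, 0, 0, -10], [0.05, 0, 0.12, 0.12, 0, 0, -20], [0.05, 0, 0.15, 0.12, 0, 0, -30], [0.05, 0, 0.15, 0.12, 0, 0, -30]],
])

```text
time: 5.95
tool_pos: [0.5539, 0.2878, 0.2183]
tcp_rot: [0.743, 3.047, -0.001]
wrist_force: [0.7, -0.9, -0.7]
width: 0.587
```

```bash
cat > chips.py <<'E'
from h import *
import sys
im,d=snap('top',sys.argv[1]);np.save('d.npy',d);P=cloud('top',d)
hsv=cv2.cvtColor(im,cv2.COLOR_BGR2HSV);H,S,V=cv2.split(hsv)
b=(P[...,0]>.41)&(P[...,0]<.70)&(P[...,1]>-.14)&(P[...,1]<.05)
for s,c,m in blobs(b&(H>8)&(H<35)&(V>90)&(S<170)&(S>30),30):
    uv=np.argwhere(m)[:,::-1];r=cv2.minAreaRect(onplane('top',uv,0.03)[:,:2].astype(np.float32));print('wood',s,np.round(r[0],3),np.round(r[1],3),round(r[2],1),'z',np.round(np.median(P[m][:,2]),3))
for c in('chip1_mid','bay0'): print(c,spots('top','chip1_mid'))
findcarts(im=im,d=d)
cv2.imwrite('pics/'+sys.argv[1]+'c.png',cv2.resize(im[150:290,220:490],(800,415),interpolation=cv2.INTER_CUBIC))
E
python3 chips.py t1
```

```text
wood [336, 237, 12, 16, 163] [ 0.478 -0.067] [0.032 0.044] 89.5 z 0.031
chip1_mid [(0.68, [0.482, -0.073, 0.03]), (0.43, [0.801, -0.062, 0.076])]
bay0 [(0.68, [0.482, -0.073, 0.03]), (0.43, [0.801, -0.062, 0.076])]
cart px [442.2 201.2] area 37 mid [ 0.606 -0.367] d 0.046 axis deg 81.6
cart px [398.4 203. ] area 34 mid [ 0.601 -0.237] d 0.046 axis deg 82.2
cart px [448.7 231.1] area 35 mid [ 0.517 -0.383] d 0.046 axis deg 83.7
cart px [399.  267.9] area 41 mid [ 0.41  -0.234] d 0.046 axis deg 79.3
```

View pics/t1c.png

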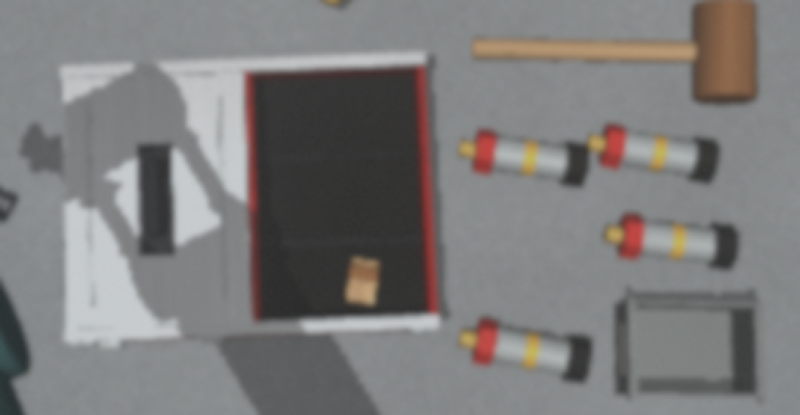

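>>> step_arm([
  [[0.05, -0.013, -0.06, -0.005, 0, 0, 4], [0.05, -0.026, -0.12, -0.01, 0, 0, 8], [0.05, -0.039, -0.18, -0.02, 0, 0, 12], [0.05, -0.052, -0.24, -0.03, 0, 0, 16], [0.05, -0.065, -0.3, -0.05, 0, 0, 20], [0.05, -0.076, -0.355, -0.08, 0, 0, 21.4], [0.05, -0.076, -0.355, -0.12, 0, 0, 21.4], [0.05, -0.076, -0.355, -0.12, 0, 0, 21.4]],
])

```text
time: 7.1
tool_pos: [0.474, -0.0716, 0.0949]
tcp_rot: [-0.172, -3.135, 0.001]
wrist_force: [-0.6, 1.4, -0.2]
width: 0.584
```

```bash
python3 - <<'E'
from h import *
s=read_state();print({k:np.round(s[k],3).tolist() for k in('tool_pos','wrist_force','width','tcp_rot')})
E
```

```text
{'tool_pos': [0.474, -0.072, 0.095], 'wrist_force': [-0.601, 1.405, -0.204], 'width': 0.584, 'tcp_rot': [-0.172, -3.135, 0.001]}
```

>>> step_arm([
  [[0.05, 0.004, 0.003, -0.03, 0, 0, 0], [0.05, 0.004, 0.003, -0.061, 0, 0, 0], [0.05, 0.004, 0.003, -0.062, 0, 0, 0], [0.0, 0.004, 0.003, -0.062, 0, 0, 0], [0.0, 0.004, 0.003, -0.062, 0, 0, 0], [0.0, 0.004, 0.003, -0.062, 0, 0, 0], [0.0, 0.004, 0.003, -0.062, 0, 0, 0], [0.0, 0.004, 0.003, -0.05, 0, 0, 0]],
], newtons=30)

```text
time: 8.1
tool_pos: [0.4777, -0.0685, 0.0454]
tcp_rot: [-0.172, -3.134, 0.001]
wrist_force: [0.6, -0.2, -0.5]
width: 0.328
```

>>> step_arm([
  [[0, 0, 0, 0.05, 0, 0, 0], [0, 0, 0, 0.1, 0, 0, 0], [0, -0.012, -0.06, 0.12, 0, 0, 0], [0, -0.024, -0.12, 0.12, 0, 0, 0], [0, -0.036, -0.18, 0.12, 0, 0, 0], [0, -0.05, -0.24, 0.12, 0, 0, 2], [0, -0.065, -0.31, 0.12, 0, 0, 4], [0, -0.065, -0.313, 0.12, 0, 0, 4]],
])

```text
time: 9.1
tool_pos: [0.4116, -0.3851, 0.1664]
tcp_rot: [-0.069, -3.139, 0.004]
wrist_force: [0.0, 0.9, -0.7]
width: 0.317
```

Width 0.317 × 85 ≈ 27 mm, so the chip is held. I'll lower it into the bin and drop it.

>>> step_arm([
  [[0, 0.001, 0.003, -0.05, 0, 0, 0], [0, 0.001, 0.003, -0.092, 0, 0, 0], [0, 0.001, 0.003, -0.095, 0, 0, 0], [0.05, 0.001, 0.003, -0.095, 0, 0, 0], [0.05, 0.001, 0.003, -0.095, 0, 0, 0], [0.05, 0.001, 0.003, -0.04, 0, 0, 0], [0.05, 0.001, 0.003, 0.02, 0, 0, 0], [0.05, 0.001, 0.003, 0.06, 0, 0, 0]],
])

```text
time: 10.1
tool_pos: [0.4141, -0.3834, 0.2323]
tcp_rot: [0.068, 3.137, -0.012]
wrist_force: [0.1, -0.9, -0.8]
width: 0.584
```

```bash
python3 - <<'E'
from h import *
s=read_state();print({k:np.round(s[k],3).tolist() for k in('time','tool_pos','wrist_force','width','tcp_rot')})
im,d=snap('scene','s1');print(spots('scene','chip1_mid'),spots('scene','cart1_mid'))
cv2.imwrite('pics/s1c.png',cv2.resize(im[140:320,100:300],(700,630)[:2],interpolation=cv2.INTER_CUBIC)[:600])
E
```

```text
{'time': 10.1, 'tool_pos': [0.414, -0.383, 0.232], 'wrist_force': [0.146, -0.872, -0.754], 'width': 0.584, 'tcp_rot': [0.068, 3.137, -0.012]}
[(0.39, [0.711, 0.363, 0.046])] []
```

View pics/s1c.png

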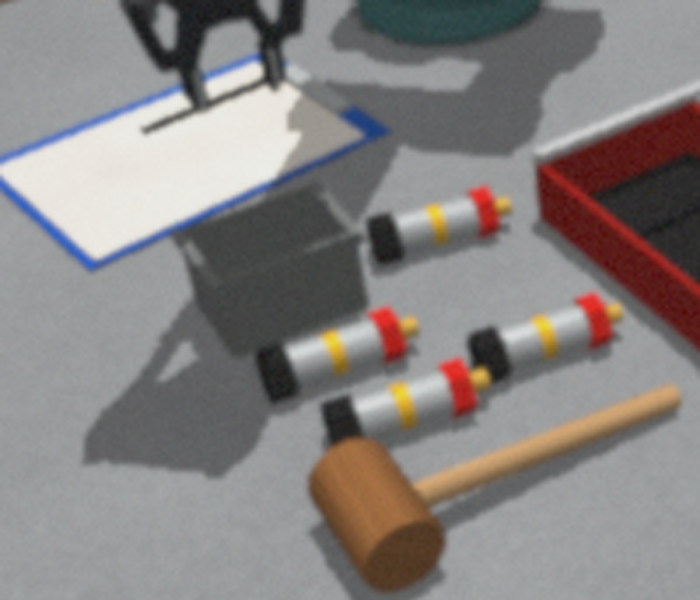

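>>> step_arm([
  [[0.06, 0, 0.02, 0, 0, 0, -10], [0.06, 0, 0.04, 0, 0, 0, -20], [0.06, 0, 0.06, 0, 0, 0, -30], [0.06, 0, 0.08, 0, 0, 0, -40], [0.06, 0, 0.1, 0, 0, 0, -50], [0.06, 0, 0.12, 0, 0, 0, -60], [0.06, -0.004, 0.14, -0.02, 0, 0, -70], [0.06, -0.004, 0.149, -0.05, 0, 0, -80]],
], newtons=60)

```text
time: 11.25
tool_pos: [0.4108, -0.2342, 0.1821]
tcp_rot: [-2.077, -2.356, 0.017]
wrist_force: [-0.6, 0.4, -1.2]
width: 0.702
```

```bash
cat > st.py <<'E'
from h import *
from scipy.spatial.transform import Rotation as R
import sys
s=read_state();y=R.from_rotvec(s['tcp_rot']).as_matrix()[:,1]
print('t',s['time'],'tcp',np.round(s['tool_pos'],4),'yaw',round(float(np.degrees(np.arctan2(y[1],y[0]))),1),'w_mm',round(85.4*float(s['width']),1),'F',np.round(s['wrist_force'],2),'q',np.round(s['q'],2))
if len(sys.argv)>1:
    F=[]
    for i in range(int(sys.argv[1])): read_camera('scene');F.append(read_state()['wrist_force'])
    print('Fmean',np.round(np.mean(F,0),2),'sd',np.round(np.std(F,0),2))
E
python3 st.py 6
```

```text
t 11.25 tcp [ 0.4108 -0.2342  0.1821] yaw 7.2 w_mm 60.0 F [-0.58  0.45 -1.22] q [-0.56 -0.06  2.1  -0.01  1.11 -0.68]
Fmean [-0.47  0.29 -0.38] sd [1.03 0.82 1.64]
```

```bash
cat > wt.py <<'E'
from h import *
import sys
n=int(sys.argv[1]);F=[];T=[];M=[]
for i in range(n): 
    read_camera('scene');s=read_state();F.append(s['wrist_force']);T.append(s['joint_torque']);M.append(s['torque'])
for k,a in(('F',F),('T',T),('M',M)): print(k,np.round(np.mean(a,0),3),'sd',np.round(np.std(a,0),3))
s=read_state();print('t',s['time'],np.round(s['tool_pos'],4),'w_mm',round(85.4*float(s['width']),1))
E
python3 wt.py 5
```

```text
F [0.04  0.039 0.152] sd [0.443 0.395 0.54 ]
T [ 5.5000e-02 -3.0728e+01 -3.4194e+01 -4.8000e-02  2.4000e-02 -1.5000e-02] sd [0.039 0.126 0.204 0.002 0.013 0.005]
M [ 0.009 -0.009  0.011] sd [0.018 0.033 0.019]
t 11.8 [ 0.4113 -0.2357  0.1832] w_mm 60.2
```

>>> step_arm([
  [[0.06, -0.001, 0, -0.04, 0, 0, -9], [0.06, -0.001, 0, -0.09, 0, 0, -17], [0.06, -0.001, 0, -0.13, 0, 0, -17], [0.06, -0.001, 0, -0.155, 0, 0, -17], [0.06, -0.001, 0, -0.155, 0, 0, -17], [0.0, -0.001, 0, -0.155, 0, 0, -17], [0.0, -0.001, 0, -0.155, 0, 0, -17], [0.0, -0.001, 0, -0.155, 0, 0, -17]],
])

```text
time: 12.8
tool_pos: [0.4119, -0.2367, 0.0301]
tcp_rot: [2.396, 2.029, -0.015]
wrist_force: [-0.7, -0.5, 7.5]
width: 0.399
```

>>> step_arm([
  [[0, 0, 0, 0, 0, 0, 0], [0, 0, 0, 0.02, 0, 0, 4], [0, 0, 0, 0.06, 0, 0, 8], [0, 0, 0, 0.1, 0, 0, 12], [0, 0, 0, 0.14, 0, 0, 17], [0, 0, 0, 0.155, 0, 0, 17], [0, 0, 0, 0.155, 0, 0, 17], [0, 0, 0, 0.155, 0, 0, 17]],
])

```text
time: 13.8
tool_pos: [0.4106, -0.2359, 0.183]
tcp_rot: [-2.072, -2.361, 0.015]
wrist_force: [0.2, -0.4, -2.2]
width: 0.399
```

```bash
python3 wt.py 8; python3 st.py
```

```text
F [ 0.271  0.273 -2.187] sd [0.571 0.253 0.404]
T [ 2.0000e-03 -3.1913e+01 -3.5484e+01 -5.3000e-02 -1.0000e-03  4.0000e-03] sd [0.001 0.244 0.213 0.    0.011 0.002]
M [ 0.007 -0.014  0.005] sd [0.019 0.027 0.038]
t 14.2 [ 0.4117 -0.2366  0.1846] w_mm 34.1
t 14.2 tcp [ 0.4117 -0.2366  0.1846] yaw 7.5 w_mm 34.1 F [ 0.3   0.24 -2.3 ] q [-0.57 -0.06  2.09 -0.01  1.11 -0.69]
```

```bash
python3 wt.py 14
```

```text
F [ 0.142 -0.146 -2.284] sd [0.462 0.508 0.458]
T [-1.0000e-03 -3.1736e+01 -3.5460e+01 -5.3000e-02 -1.0000e-02  0.0000e+00] sd [0.001 0.037 0.04  0.    0.003 0.   ]
M [0.019 0.002 0.   ] sd [0.026 0.035 0.03 ]
t 14.9 [ 0.4118 -0.2367  0.1851] w_mm 34.1
```

>>> step_arm([
  [[0, 0.013, 0.06, 0.01, 0, 0, -1], [0, 0.026, 0.12, 0.01, 0, 0, -2], [0, 0.04, 0.18, 0.01, 0, 0, -3], [0, 0.053, 0.24, 0.01, 0, 0, -4], [0, 0.066, 0.3, 0.01, 0, 0, -5], [0, 0.08, 0.36, 0.01, 0, 0, -6], [0, 0.093, 0.42, 0.01, 0, 0, -7.4], [0, 0.106, 0.48, 0.01, 0, 0, -7.4]],
])

```text
time: 15.9
tool_pos: [0.5181, 0.2454, 0.1952]
tcp_rot: [2.217, 2.222, -0.014]
wrist_force: [0.9, -1.7, -1.2]
width: 0.399
```

```bash
python3 st.py
```

```text
t 15.9 tcp [0.5181 0.2454 0.1952] yaw 0.1 w_mm 34.1 F [ 0.9  -1.73 -1.2 ] q [ 0.4   0.12  1.88 -0.01  1.14  0.4 ]
```

>>> step_arm([
  [[0, 0.013, 0.06, 0, 0, 0, 0], [0, 0.026, 0.12, 0, 0, 0, 0], [0, 0.038, 0.166, -0.02, 0, 0, 0], [0, 0.038, 0.168, -0.07, 0, 0, 0], [0, 0.038, 0.168, -0.12, 0, 0, 0], [0, 0.038, 0.168, -0.15, 0, 0, 0], [0, 0.038, 0.168, -0.16, 0, 0, 0], [0, 0.038, 0.168, -0.16, 0, 0, 0]],
])

```text
time: 16.9
tool_pos: [0.5562, 0.4135, 0.0354]
tcp_rot: [2.217, 2.222, -0.014]
wrist_force: [-0.4, -0.0, -2.0]
width: 0.401
```

```bash
python3 st.py
```

```text
t 16.9 tcp [0.5562 0.4135 0.0354] yaw 0.1 w_mm 34.2 F [-0.39 -0.   -2.  ] q [ 0.61  0.5   1.72 -0.01  0.94  0.61]
```

>>> step_arm([
  [[0, 0, 0, -0.003, 0, 0, 0], [0, 0, 0, -0.004, 0, 0, 0], [0.05, 0, 0, -0.004, 0, 0, 0], [0.05, 0, 0, -0.003, 0, 0, 0], [0.05, 0, 0, -0.002, 0, 0, 0], [0.05, 0, 0, 0.05, 0, 0, 0], [0.05, 0, 0, 0.11, 0, 0, 0], [0.05, -0.013, -0.05, 0.15, 0, 0, 0]],
])

```text
time: 17.9
tool_pos: [0.5458, 0.3684, 0.188]
tcp_rot: [2.213, 2.224, -0.003]
wrist_force: [-0.1, -1.0, 0.2]
width: 0.584
```

```bash
python3 st.py
```

```text
t 17.9 tcp [0.5458 0.3684 0.188 ] yaw 0.3 w_mm 49.8 F [-0.14 -0.97  0.23] q [ 0.56  0.28  1.71 -0.01  1.16  0.56]
```

>>> step_arm([
  [[0.06, -0.0134, -0.0605, 0, 0, 0, 1], [0.06, -0.0268, -0.121, 0, 0, 0, 2], [0.06, -0.04, -0.1815, 0, 0, 0, 3], [0.06, -0.0536, -0.242, 0, 0, 0, 4], [0.06, -0.067, -0.3025, 0, 0, 0, 5], [0.06, -0.08, -0.363, 0, 0, 0, 6], [0.06, -0.094, -0.4235, 0, 0, 0, 7.1], [0.06, -0.107, -0.484, 0, 0, 0, 7.1]],
])

```text
time: 18.9
tool_pos: [0.4381, -0.1174, 0.1884]
tcp_rot: [2.07, 2.356, -0.002]
wrist_force: [0.3, -0.5, -0.1]
width: 0.701
```

```bash
python3 st.py
```

```text
t 18.9 tcp [ 0.4381 -0.1174  0.1884] yaw 7.4 w_mm 59.9 F [ 0.32 -0.46 -0.05] q [-0.31 -0.11  2.13 -0.    1.12 -0.44]
```

>>> step_arm([
  [[0.06, -0.0135, -0.06, -0.002, 0, 0, 0], [0.06, -0.0265, -0.119, -0.004, 0, 0, 0], [0.06, -0.0265, -0.119, -0.004, 0, 0, 0], [0.06, -0.0265, -0.119, -0.004, 0, 0, 0], [0.06, -0.0265, -0.119, -0.004, 0, 0, 0], [0.06, -0.0265, -0.119, -0.004, 0, 0, 0], [0.06, -0.0265, -0.119, -0.004, 0, 0, 0], [0.06, -0.0265, -0.119, -0.004, 0, 0, 0]],
])

```text
time: 19.9
tool_pos: [0.4119, -0.2359, 0.1845]
tcp_rot: [2.068, 2.357, -0.002]
wrist_force: [0.3, 0.2, -0.1]
width: 0.703
```

```bash
python3 wt.py 8; python3 - <<'E'
from h import *
im,d=snap('top','t2');findcarts(im=im,d=d)
cv2.imwrite('pics/t2c.png',cv2.resize(im[150:290,140:490],(800,320),interpolation=cv2.INTER_CUBIC))
E
```

```text
F [ 0.315  0.111 -0.108] sd [0.326 0.315 0.307]
T [ 6.6000e-02 -3.0687e+01 -3.4472e+01 -6.0000e-03 -2.8000e-02  0.0000e+00] sd [0.022 0.003 0.004 0.001 0.    0.   ]
M [-0.003 -0.01   0.007] sd [0.032 0.043 0.019]
t 20.3 [ 0.4116 -0.2364  0.1844] w_mm 60.0
cart px [436.9 166.9] area 97 mid [ 0.711 -0.355] d 0.061 axis deg 154.0
cart px [443.8 188.1] area 37 mid [ 0.646 -0.373] d 0.046 axis deg 78.4
cart px [398.5 203. ] area 35 mid [ 0.601 -0.237] d 0.046 axis deg 82.1
cart px [178.2 218.4] area 31 mid [0.555 0.417] d 0.045 axis deg 91.6
cart px [448.7 231.1] area 35 mid [ 0.517 -0.383] d 0.046 axis deg 80.6
```

View pics/t2c.png

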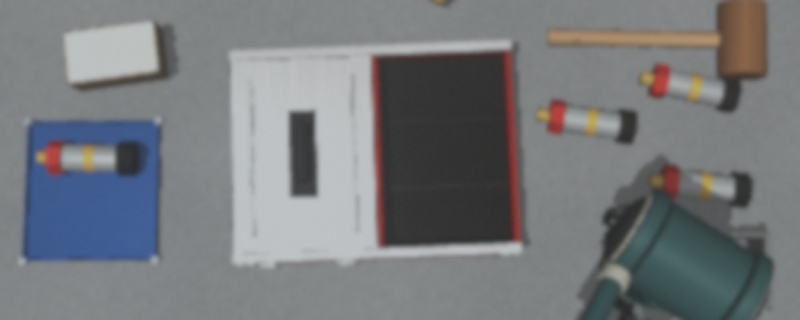

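>>> step_arm([
  [[0.06, 0.06, 0, 0, 0, 0, -8], [0.06, 0.12, 0, 0, 0, 0, -15.4], [0.06, 0.18, 0, -0.02, 0, 0, -15.4], [0.06, 0.189, -0.001, -0.06, 0, 0, -15.4], [0.06, 0.189, -0.001, -0.11, 0, 0, -15.4], [0.06, 0.189, -0.001, -0.14, 0, 0, -15.4], [0.06, 0.189, -0.001, -0.157, 0, 0, -15.4], [0.06, 0.189, -0.001, -0.157, 0, 0, -15.4]],
])

```text
time: 21.35
tool_pos: [0.5997, -0.2372, 0.0262]
tcp_rot: [2.369, 2.058, -0.005]
wrist_force: [0.2, 0.1, 0.4]
width: 0.702
```

```bash
python3 st.py
```

```text
t 21.35 tcp [ 0.5997 -0.2372  0.0262] yaw -8.0 w_mm 59.9 F [0.19 0.11 0.44] q [-0.41  0.43  1.84 -0.01  0.87 -0.27]
```

Close on it, lift, and go back to the weighing pose.

>>> step_arm([
  [[0, 0, 0, 0.001, 0, 0, 0], [0, 0, 0, 0.001, 0, 0, 0], [0, 0, 0, 0.001, 0, 0, 0], [0, 0, 0, 0.001, 0, 0, 0], [0, 0, 0, 0.03, 0, 0, 0], [0, 0, 0, 0.08, 0, 0, 0], [0, -0.02, 0, 0.13, 0, 0, 5], [0, -0.06, 0, 0.158, 0, 0, 10]],
])

```text
time: 22.35
tool_pos: [0.5409, -0.2377, 0.1877]
tcp_rot: [2.173, 2.258, -0.002]
wrist_force: [0.3, -0.2, -2.4]
width: 0.404
```

```bash
python3 st.py
```

```text
t 22.35 tcp [ 0.5409 -0.2377  0.1877] yaw 2.2 w_mm 34.5 F [ 0.33 -0.23 -2.35] q [-0.45  0.15  1.86 -0.    1.12 -0.49]
```

>>> step_arm([
  [[0, -0.06, 0, 0, 0, 0, 4], [0, -0.12, 0.001, -0.003, 0, 0, 5.2], [0, -0.129, 0.0015, -0.003, 0, 0, 5.2], [0, -0.129, 0.0015, -0.003, 0, 0, 5.2], [0, -0.129, 0.0015, -0.003, 0, 0, 5.2], [0, -0.129, 0.0015, -0.003, 0, 0, 5.2], [0, -0.129, 0.0015, -0.003, 0, 0, 5.2], [0, -0.129, 0.0015, -0.003, 0, 0, 5.2]],
])

```text
time: 23.35
tool_pos: [0.4123, -0.2362, 0.1845]
tcp_rot: [2.068, 2.355, -0.002]
wrist_force: [-0.5, -0.9, -3.2]
width: 0.399
```

```bash
python3 wt.py 6
```

```text
F [ 0.289 -0.179 -2.991] sd [0.397 0.548 0.375]
T [ 2.6000e-02 -3.1962e+01 -3.6010e+01 -1.6000e-02 -5.6000e-02  0.0000e+00] sd [0.003 0.019 0.019 0.    0.001 0.   ]
M [-0.001  0.01   0.007] sd [0.031 0.016 0.026]
t 23.65 [ 0.4119 -0.2362  0.1846] w_mm 34.3
```

>>> step_arm([
  [[0, 0.045, 0.038, 0, 0, 0, -2], [0, 0.09, 0.075, 0, 0, 0, -4], [0, 0.137, 0.112, 0, 0, 0, -5.2], [0, 0.185, 0.15, -0.01, 0, 0, -5.2], [0, 0.233, 0.19, -0.03, 0, 0, -5.2], [0, 0.233, 0.19, -0.07, 0, 0, -5.2], [0, 0.233, 0.19, -0.09, 0, 0, -5.2], [0, 0.233, 0.19, -0.09, 0, 0, -5.2]],
])

```text
time: 24.65
tool_pos: [0.6423, -0.0464, 0.0919]
tcp_rot: [2.177, 2.261, -0.008]
wrist_force: [-0.9, 0.1, -2.7]
width: 0.403
```

```bash
python3 st.py
```

```text
t 24.65 tcp [ 0.6423 -0.0464  0.0919] yaw 2.2 w_mm 34.4 F [-0.92  0.09 -2.72] q [-0.11  0.35  1.81 -0.01  0.98 -0.14]
```

>>> step_arm([
  [[0, 0.003, 0, -0.03, 0, 0, 0], [0, 0.003, 0, -0.05, 0, 0, 0], [0, 0.003, 0, -0.056, 0, 0, 0], [0, 0.003, 0, -0.058, 0, 0, 0], [0.042, 0.003, 0, -0.059, 0, 0, 0], [0.042, 0.003, 0, -0.059, 0, 0, 0], [0.042, 0.003, 0, -0.059, 0, 0, 0], [0.042, 0.003, 0, -0.058, 0, 0, 0]],
])

```text
time: 25.65
tool_pos: [0.6368, -0.0469, 0.0327]
tcp_rot: [-2.174, -2.255, 0.025]
wrist_force: [-18.8, -0.7, 2.1]
width: 0.486
```

```bash
python3 st.py
```

```text
t 25.65 tcp [ 0.6368 -0.0469  0.0327] yaw 2.1 w_mm 41.5 F [-18.84  -0.71   2.14] q [-0.11  0.42  1.84 -0.01  0.9  -0.14]
```

>>> step_arm([
  [[0.042, -0.001, 0, 0, 0, 0, 0], [0.042, -0.001, 0, 0.002, 0, 0, 0], [0.042, -0.001, 0, 0.015, 0, 0, 0], [0.042, -0.001, 0, 0.04, 0, 0, 0], [0.042, -0.001, 0, 0.08, 0, 0, 0], [0.06, -0.001, 0, 0.13, 0, 0, 0], [0.06, 0, -0.06, 0.15, 0, 0, -3], [0.06, 0, -0.12, 0.15, 0, 0, -6]],
])

```text
time: 26.65
tool_pos: [0.6399, -0.1682, 0.1885]
tcp_rot: [-2.293, -2.144, 0.017]
wrist_force: [0.5, 0.7, -0.3]
width: 0.702
```

```bash
python3 st.py; python3 - <<'E'
from h import *
im,d=snap('top','t3');findcarts(im=im,d=d)
cv2.imwrite('pics/t3c.png',cv2.resize(im[150:290,220:490],(800,415),interpolation=cv2.INTER_CUBIC))
E
```

```text
t 26.65 tcp [ 0.6399 -0.1682  0.1885] yaw -3.8 w_mm 59.9 F [ 0.46  0.71 -0.32] q [-0.29  0.29  1.7  -0.01  1.17 -0.22]
cart px [443.8 188.1] area 37 mid [ 0.646 -0.373] d 0.047 axis deg 79.0
cart px [334.4 191.8] area 46 mid [ 0.635 -0.047] d 0.046 axis deg 92.9
cart px [178.2 218.4] area 31 mid [0.555 0.417] d 0.046 axis deg 91.3
cart px [448.7 231.1] area 35 mid [ 0.517 -0.383] d 0.046 axis deg 84.2
```

View pics/t3c.png

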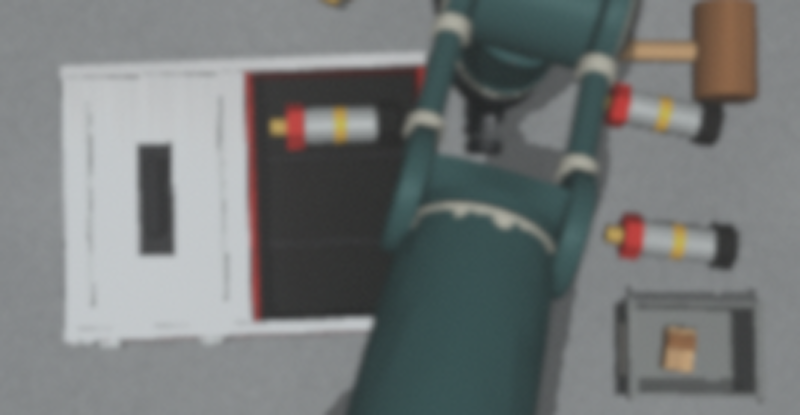

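```bash
python3 - <<'E'
from h import *
d=np.load('top0.npy');P=cloud('top',d)
m=(P[...,0]>.63)&(P[...,1]<-.15)&(P[...,1]>-.5)&(P[...,0]<.8)&(P[...,2]>.015)
Q=P[m]
for y0 in np.arange(-.47,-.18,.02):
    q=Q[(Q[:,1]>=y0)&(Q[:,1]<y0+.02)]
    if len(q): print(round(y0,2),'x',np.round(np.percentile(q[:,0],[2,98]),3),'z',np.round(np.percentile(q[:,2],[50,98]),3),len(q))
h=Q[Q[:,2]>.05];print(np.round(np.percentile(h,[1,99],0),3))
E
```

```text
-0.47 x [0.662 0.759] z [0.056 0.064] 138
-0.45 x [0.662 0.759] z [0.063 0.069] 228
-0.43 x [0.662 0.76 ] z [0.058 0.066] 288
-0.41 x [0.665 0.756] z [0.039 0.053] 156
-0.39 x [0.703 0.724] z [0.035 0.042] 50
-0.37 x [0.7   0.724] z [0.034 0.04 ] 48
-0.35 x [0.631 0.725] z [0.033 0.039] 49
-0.33 x [0.632 0.725] z [0.031 0.037] 63
-0.31 x [0.706 0.725] z [0.029 0.035] 48
-0.29 x [0.707 0.726] z [0.027 0.034] 46
-0.27 x [0.708 0.726] z [0.026 0.033] 44
-0.25 x [0.708 0.727] z [0.025 0.033] 47
-0.23 x [0.708 0.726] z [0.023 0.027] 43
-0.21 x [0.634 0.727] z [0.022 0.029] 42
-0.19 x [0.658 0.727] z [0.021 0.026] 17
[[ 0.662 -0.461  0.05 ]
 [ 0.76  -0.409  0.068]]
```

>>> step_arm([
  [[0.05, 0.002, -0.06, 0, 0, 0, -3], [0.05, 0.004, -0.12, 0, 0, 0, -6], [0.05, 0.007, -0.18, -0.02, 0, 0, -7.5], [0.05, 0.007, -0.197, -0.06, 0, 0, -7.5], [0.05, 0.007, -0.197, -0.09, 0, 0, -7.5], [0.05, 0.007, -0.197, -0.1, 0, 0, -7.5], [0.05, 0.007, -0.197, -0.1, 0, 0, -7.5], [0.05, 0.007, -0.197, -0.1, 0, 0, -7.5]],
])

```text
time: 27.7
tool_pos: [0.6471, -0.3737, 0.0896]
tcp_rot: [2.433, 1.983, -0.024]
wrist_force: [1.7, -0.1, 0.3]
width: 0.579
```

```bash
python3 st.py
```

```text
t 27.7 tcp [ 0.6471 -0.3737  0.0896] yaw -11.6 w_mm 49.4 F [ 1.69 -0.14  0.32] q [-0.55  0.52  1.56 -0.02  1.06 -0.34]
```

>>> step_arm([
  [[0.05, 0, 0.008, 0, 0, 0, 0], [0.05, 0, 0.008, -0.03, 0, 0, 0], [0.05, 0, 0.008, -0.055, 0, 0, 0], [0.05, 0, 0.008, -0.062, 0, 0, 0], [0.05, 0, 0.008, -0.062, 0, 0, 0], [0, 0, 0.008, -0.062, 0, 0, 0], [0, 0, 0.008, -0.062, 0, 0, 0], [0, 0, 0.008, -0.062, 0, 0, 0]],
])

```text
time: 28.7
tool_pos: [0.6483, -0.3663, 0.0291]
tcp_rot: [2.431, 1.981, -0.022]
wrist_force: [2.0, -0.3, 2.2]
width: 0.398
```

```bash
python3 st.py
```

```text
t 28.7 tcp [ 0.6483 -0.3663  0.0291] yaw -11.7 w_mm 34.0 F [ 1.98 -0.34  2.25] q [-0.54  0.58  1.6  -0.02  0.96 -0.33]
```

>>> step_arm([
  [[0, 0, 0, 0.04, 0, 0, 0], [0, 0, 0, 0.09, 0, 0, 0], [0, -0.04, 0.022, 0.13, 0, 0, 4], [0, -0.09, 0.05, 0.155, 0, 0, 8], [0, -0.14, 0.078, 0.1555, 0, 0, 12], [0, -0.19, 0.105, 0.1555, 0, 0, 16], [0, -0.236, 0.13, 0.1555, 0, 0, 19], [0, -0.236, 0.13, 0.1555, 0, 0, 19]],
])

```text
time: 29.7
tool_pos: [0.4069, -0.2331, 0.1821]
tcp_rot: [2.074, 2.359, -0.022]
wrist_force: [0.5, 0.0, -3.4]
width: 0.403
```

>>> step_arm([
  [[0, 0, 0, 0, 0, 0, 0], [0, 0, 0, 0, 0, 0, 0], [0, 0, 0, 0, 0, 0, 0], [0, 0, 0, 0, 0, 0, 0], [0, 0, 0, 0, 0, 0, 0], [0, 0, 0, 0, 0, 0, 0], [0, 0, 0, 0, 0, 0, 0], [0, 0, 0, 0, 0, 0, 0]],
])

```text
time: 30.7
tool_pos: [0.4069, -0.2331, 0.1822]
tcp_rot: [2.074, 2.358, -0.022]
wrist_force: [0.0, 0.8, -2.4]
width: 0.401
```

```bash
python3 wt.py 6; python3 st.py
```

```text
F [-0.168  0.1   -3.189] sd [0.292 0.355 0.414]
T [-0.0000e+00 -3.1636e+01 -3.5807e+01 -9.8000e-02 -9.0000e-03  0.0000e+00] sd [0.001 0.008 0.001 0.    0.    0.   ]
M [ 0.048 -0.021  0.016] sd [0.028 0.037 0.013]
t 31.0 [ 0.4069 -0.2331  0.1822] w_mm 34.5
t 31.0 tcp [ 0.4069 -0.2331  0.1822] yaw 7.3 w_mm 34.5 F [-0.79  0.31 -3.51] q [-0.56 -0.07  2.11 -0.02  1.11 -0.69]
```

>>> step_arm([
  [[0, 0.038, 0.048, 0, 0, 0, -2], [0, 0.076, 0.096, 0, 0, 0, -4], [0, 0.114, 0.145, 0, 0, 0, -5.1], [0, 0.152, 0.193, -0.02, 0, 0, -5.1], [0, 0.152, 0.193, -0.06, 0, 0, -5.1], [0, 0.152, 0.193, -0.09, 0, 0, -5.1], [0, 0.152, 0.193, -0.09, 0, 0, -5.1], [0, 0.152, 0.193, -0.09, 0, 0, -5.1]],
])

```text
time: 32.0
tool_pos: [0.5597, -0.0404, 0.0932]
tcp_rot: [2.177, 2.263, -0.021]
wrist_force: [-0.1, 0.1, -2.9]
width: 0.405
```

```bash
python3 st.py
```

```text
t 32.0 tcp [ 0.5597 -0.0404  0.0932] yaw 2.2 w_mm 34.6 F [-0.05  0.13 -2.92] q [-0.11  0.21  1.99 -0.01  0.95 -0.14]
```

>>> step_arm([
  [[0, 0, 0, -0.03, 0, 0, 0], [0, 0, 0, -0.05, 0, 0, 0], [0, 0, 0, -0.056, 0, 0, 0], [0, 0, 0, -0.059, 0, 0, 0], [0.044, 0, 0, -0.059, 0, 0, 0], [0.044, 0, 0, -0.059, 0, 0, 0], [0.044, 0, 0, -0.059, 0, 0, 0], [0.044, 0, 0, -0.058, 0, 0, 0]],
])

```text
time: 33.0
tool_pos: [0.561, -0.0406, 0.0362]
tcp_rot: [2.175, 2.262, -0.018]
wrist_force: [1.2, -0.5, 2.0]
width: 0.511
```

>>> step_arm([
  [[0.044, 0, 0, 0.005, 0, 0, 0], [0.044, 0, 0, 0.03, 0, 0, 0], [0.044, 0, 0, 0.08, 0, 0, 0], [0.05, 0, 0, 0.13, 0, 0, 0], [0.06, -0.03, -0.05, 0.15, 0, 0, 0], [0.06, -0.06, -0.1, 0.15, 0, 0, 0], [0.06, -0.09, -0.15, 0.15, 0, 0, 0], [0.06, -0.12, -0.19, 0.15, 0, 0, 0]],
])

```text
time: 34.0
tool_pos: [0.4393, -0.2318, 0.1864]
tcp_rot: [2.176, 2.262, -0.019]
wrist_force: [0.3, 0.1, -0.5]
width: 0.703
```

```bash
python3 st.py;  python3 - <<'E'
from h import *
im,d=snap('top','t4');findcarts(im=im,d=d)
E
```

```text
t 34.0 tcp [ 0.4393 -0.2318  0.1864] yaw 2.2 w_mm 60.0 F [ 0.3   0.13 -0.46] q [-0.53 -0.02  2.05 -0.01  1.11 -0.56]
cart px [334.4 191.9] area 46 mid [ 0.635 -0.047] d 0.046 axis deg 92.5
cart px [178.2 218.4] area 31 mid [0.555 0.417] d 0.046 axis deg 91.3
cart px [335.1 221.5] area 39 mid [ 0.546 -0.049] d 0.047 axis deg 93.0
cart px [313.5 222.3] area 30 mid [0.543 0.015] d 0.029 axis deg 56.1
```

```bash
python3 - <<'E'
from h import *
im,d=snap('top','t5');P=cloud('top',d)
for c in (326,330,335,340,345):
    print(c,[(r,round(float(P[r,c,0]),3),round(float(P[r,c,2]),3)) for r in range(180,236,3)])
cv2.imwrite('pics/t5c.png',cv2.resize(im[160:280,230:490],(800,369),interpolation=cv2.INTER_CUBIC))
E
```

```text
326 [(180, 0.677, 0.006), (183, 0.667, 0.006), (186, 0.653, 0.033), (189, 0.641, 0.047), (192, 0.633, 0.043), (195, 0.625, 0.037), (198, 0.622, 0.001), (201, 0.612, 0.005), (204, 0.602, 0.006), (207, 0.594, 0.003), (210, 0.584, 0.004), (213, 0.574, 0.011), (216, 0.563, 0.033), (219, 0.553, 0.039), (222, 0.543, 0.049), (225, 0.535, 0.04), (228, 0.529, 0.014), (231, 0.52, 0.008), (234, 0.511, 0.005)]
330 [(180, 0.677, 0.002), (183, 0.668, 0.002), (186, 0.652, 0.037), (189, 0.643, 0.041), (192, 0.633, 0.045), (195, 0.625, 0.037), (198, 0.621, 0.007), (201, 0.611, 0.008), (204, 0.603, 0.003), (207, 0.593, 0.004), (210, 0.584, 0.005), (213, 0.575, 0.007), (216, 0.562, 0.038), (219, 0.552, 0.044), (222, 0.543, 0.045), (225, 0.535, 0.04), (228, 0.53, 0.002), (231, 0.52, 0.012), (234, 0.512, 0.001)]
335 [(180, 0.676, 0.008), (183, 0.668, 0.002), (186, 0.652, 0.037), (189, 0.642, 0.045), (192, 0.633, 0.043), (195, 0.625, 0.039), (198, 0.621, 0.005), (201, 0.611, 0.013), (204, 0.602, 0.007), (207, 0.594, 0.001), (210, 0.584, 0.007), (213, 0.575, 0.002), (216, 0.562, 0.04), (219, 0.553, 0.04), 
[... 205 characters left out ...]
0.04), (195, 0.625, 0.038), (198, 0.621, 0.008), (201, 0.611, 0.009), (204, 0.603, 0.005), (207, 0.594, 0.001), (210, 0.584, 0.003), (213, 0.575, 0.001), (216, 0.562, 0.035), (219, 0.552, 0.046), (222, 0.544, 0.04), (225, 0.535, 0.039), (228, 0.529, 0.005), (231, 0.52, 0.009), (234, 0.511, 0.008)]
345 [(180, 0.677, 0.005), (183, 0.667, 0.006), (186, 0.652, 0.037), (189, 0.642, 0.044), (192, 0.634, 0.04), (195, 0.626, 0.031), (198, 0.621, 0.004), (201, 0.611, 0.012), (204, 0.603, 0.005), (207, 0.593, 0.006), (210, 0.584, 0.004), (213, 0.575, 0.007), (216, 0.562, 0.038), (219, 0.552, 0.045), (222, 0.544, 0.043), (225, 0.535, 0.037), (228, 0.529, 0.006), (231, 0.52, 0.014), (234, 0.511, 0.009)]
```

View pics/t5c.png

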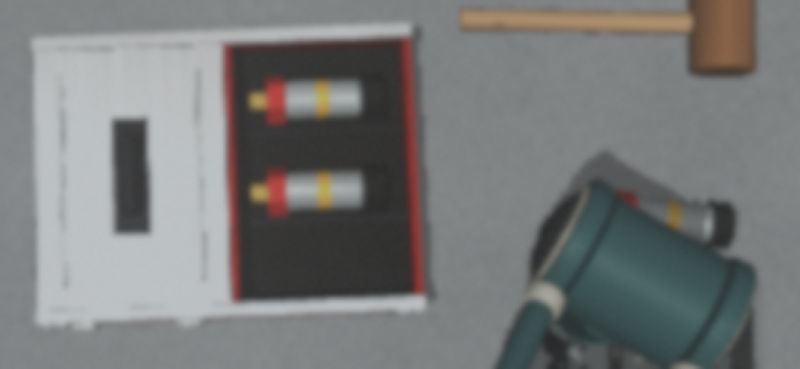

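>>> step_arm([
  [[0.05, 0.027, -0.05, 0, 0, 0, -4], [0.05, 0.053, -0.1, 0, 0, 0, -8], [0.05, 0.079, -0.151, -0.02, 0, 0, -9.2], [0.05, 0.079, -0.151, -0.06, 0, 0, -9.2], [0.05, 0.079, -0.151, -0.09, 0, 0, -9.2], [0.05, 0.079, -0.151, -0.1, 0, 0, -9.2], [0.05, 0.079, -0.151, -0.1, 0, 0, -9.2], [0.05, 0.079, -0.151, -0.1, 0, 0, -9.2]],
])

```text
time: 35.1
tool_pos: [0.518, -0.3846, 0.0879]
tcp_rot: [2.354, 2.075, -0.021]
wrist_force: [0.0, -0.2, 0.5]
width: 0.584
```

```bash
python3 st.py
```

```text
t 35.1 tcp [ 0.518  -0.3846  0.0879] yaw -7.2 w_mm 49.9 F [ 0.01 -0.16  0.49] q [-0.67  0.35  1.81 -0.02  0.97 -0.54]
```

>>> step_arm([
  [[0.05, 0, 0, -0.03, 0, 0, 0], [0.05, 0, 0, -0.055, 0, 0, 0], [0.05, 0, 0, -0.06, 0, 0, 0], [0, 0, 0, -0.06, 0, 0, 0], [0, 0, 0, -0.06, 0, 0, 0], [0, 0, 0, -0.06, 0, 0, 0], [0, 0, 0, -0.06, 0, 0, 0], [0, 0, 0, -0.03, 0, 0, 0]],
])

```text
time: 36.1
tool_pos: [0.5151, -0.3827, 0.0549]
tcp_rot: [-2.354, -2.075, 0.023]
wrist_force: [0.1, 0.3, -3.5]
width: 0.399
```

```bash
python3 st.py
```

```text
t 36.1 tcp [ 0.5151 -0.3827  0.0549] yaw -7.2 w_mm 34.1 F [ 0.08  0.27 -3.48] q [-0.67  0.39  1.83 -0.02  0.92 -0.53]
```

>>> step_arm([
  [[0, 0, 0, 0.05, 0, 0, 0], [0, 0, 0, 0.1, 0, 0, 2], [0, -0.025, 0.035, 0.13, 0, 0, 6], [0, -0.06, 0.085, 0.13, 0, 0, 10], [0, -0.095, 0.135, 0.13, 0, 0, 14.6], [0, -0.103, 0.1465, 0.13, 0, 0, 14.6], [0, -0.103, 0.1465, 0.13, 0, 0, 14.6], [0, -0.103, 0.1465, 0.13, 0, 0, 14.6]],
])

```text
time: 37.1
tool_pos: [0.4131, -0.2373, 0.1853]
tcp_rot: [2.074, 2.359, -0.024]
wrist_force: [-0.5, 0.8, -3.2]
width: 0.4
```

>>> step_arm([
  [[0, 0, 0, 0, 0, 0, 0], [0, 0, 0, 0, 0, 0, 0], [0, 0, 0, 0, 0, 0, 0], [0, 0, 0, 0, 0, 0, 0], [0, 0, 0, 0, 0, 0, 0], [0, 0, 0, 0, 0, 0, 0], [0, 0, 0, 0, 0, 0, 0], [0, 0, 0, 0, 0, 0, 0]],
])

```text
time: 38.1
tool_pos: [0.4131, -0.2373, 0.1853]
tcp_rot: [2.074, 2.359, -0.024]
wrist_force: [0.4, 0.6, -4.4]
width: 0.398
```

```bash
python3 wt.py 8; python3 st.py
```

```text
F [ 0.335 -0.232 -3.247] sd [0.495 0.41  0.625]
T [ 2.0000e-03 -3.2561e+01 -3.5990e+01 -8.9000e-02  1.4000e-02  0.0000e+00] sd [0.001 0.003 0.    0.    0.    0.   ]
M [-0.015 -0.012  0.021] sd [0.029 0.031 0.017]
t 38.5 [ 0.4131 -0.2373  0.1853] w_mm 33.9
t 38.5 tcp [ 0.4131 -0.2373  0.1853] yaw 7.4 w_mm 33.9 F [-0.49  0.17 -2.85] q [-0.56 -0.06  2.09 -0.02  1.11 -0.68]
```

>>> step_arm([
  [[0, 0.018, 0.047, 0, 0, 0, -2], [0, 0.037, 0.094, 0, 0, 0, -4], [0, 0.056, 0.141, 0, 0, 0, -5.2], [0, 0.075, 0.188, -0.02, 0, 0, -5.2], [0, 0.075, 0.188, -0.06, 0, 0, -5.2], [0, 0.075, 0.188, -0.09, 0, 0, -5.2], [0, 0.075, 0.188, -0.09, 0, 0, -5.2], [0, 0.075, 0.188, -0.09, 0, 0, -5.2]],
])

```text
time: 39.5
tool_pos: [0.489, -0.0496, 0.0964]
tcp_rot: [2.179, 2.262, -0.023]
wrist_force: [1.0, 0.7, -3.0]
width: 0.398
```

```bash
python3 st.py
```

```text
t 39.5 tcp [ 0.489  -0.0496  0.0964] yaw 2.1 w_mm 34.0 F [ 1.02  0.68 -3.03] q [-0.14  0.08  2.13 -0.01  0.94 -0.17]
```

>>> step_arm([
  [[0, 0, 0, -0.03, 0, 0, 0], [0, 0, 0, -0.05, 0, 0, 0], [0, 0, 0, -0.058, 0, 0, 0], [0, 0, 0, -0.061, 0, 0, 0], [0, 0, 0, -0.061, 0, 0, 0], [0, 0, 0, -0.061, 0, 0, 0], [0, 0, 0, -0.061, 0, 0, 0], [0, 0, 0, -0.061, 0, 0, 0]],
])

```text
time: 40.5
tool_pos: [0.4892, -0.0496, 0.0357]
tcp_rot: [2.179, 2.262, -0.022]
wrist_force: [-0.2, -0.5, -2.4]
width: 0.397
```

```bash
python3 st.py
```

```text
t 40.5 tcp [ 0.4892 -0.0496  0.0357] yaw 2.1 w_mm 33.9 F [-0.2  -0.47 -2.38] q [-0.14  0.17  2.17 -0.02  0.81 -0.17]
```

No side contact. I'll lower it the last 2 mm, release, and lift away to the −y side.

>>> step_arm([
  [[0, 0, 0, -0.002, 0, 0, 0], [0, 0, 0, -0.003, 0, 0, 0], [0.042, 0, 0, -0.002, 0, 0, 0], [0.042, 0, 0, -0.002, 0, 0, 0], [0.042, 0, 0, 0, 0, 0, 0], [0.042, 0, 0, 0.01, 0, 0, 0], [0.042, 0, 0, 0.05, 0, 0, 0], [0.042, 0, 0, 0.1, 0, 0, 0]],
])

```text
time: 41.5
tool_pos: [0.4865, -0.0493, 0.1348]
tcp_rot: [-2.176, -2.26, 0.028]
wrist_force: [1.1, -0.3, -0.6]
width: 0.486
```

>>> step_arm([
  [[0.06, 0, -0.05, 0.03, 0, 0, 0], [0.06, -0.01, -0.1, 0.03, 0, 0, 0], [0.06, -0.02, -0.15, 0.03, 0, 0, 0], [0.06, -0.03, -0.2, 0.03, 0, 0, 0], [0.06, -0.03, -0.23, 0.03, 0, 0, 0], [0.06, -0.03, -0.23, 0.03, 0, 0, 0], [0.06, -0.03, -0.23, 0.03, 0, 0, 0], [0.06, -0.03, -0.23, 0.03, 0, 0, 0]],
])

```text
time: 42.5
tool_pos: [0.4562, -0.2779, 0.1644]
tcp_rot: [-2.174, -2.26, 0.028]
wrist_force: [-0.4, -0.0, 0.4]
width: 0.705
```

```bash
python3 st.py; python3 - <<'E'
from h import *
im,d=snap('top','t6');P=cloud('top',d);findcarts(im=im,d=d)
print([(r,round(float(P[r,335,0]),3),round(float(np.median(P[r,332:339,2])),3)) for r in range(172,264,2)])
cv2.imwrite('pics/t6c.png',cv2.resize(im[140:290,140:490],(800,343),interpolation=cv2.INTER_CUBIC))
E
```

```text
t 42.5 tcp [ 0.4562 -0.2779  0.1644] yaw 2.2 w_mm 60.2 F [-0.38 -0.01  0.36] q [-0.58  0.08  1.99 -0.02  1.08 -0.61]
cart px [334.5 191.8] area 46 mid [ 0.635 -0.047] d 0.046 axis deg 92.5
cart px [178.2 218.4] area 31 mid [0.555 0.417] d 0.046 axis deg 91.7
cart px [335.1 221.4] area 40 mid [ 0.546 -0.048] d 0.047 axis deg 93.8
cart px [313.5 222.5] area 30 mid [0.543 0.015] d 0.03 axis deg 52.6
cart px [335.1 242. ] area 40 mid [ 0.485 -0.048] d 0.047 axis deg 92.6
cart px [313.2 242.5] area 29 mid [0.484 0.016] d 0.062 axis deg -16.8
[(172, 0.693, 0.048), (174, 0.693, 0.017), (176, 0.69, 0.006), (178, 0.683, 0.006), (180, 0.676, 0.008), (182, 0.67, 0.008), (184, 0.664, 0.004), (186, 0.653, 0.037), (188, 0.645, 0.044), (190, 0.639, 0.043), (192, 0.633, 0.045), (194, 0.628, 0.041), (196, 0.622, 0.036), (198, 0.621, 0.005), (200, 0.615, 0.007), (202, 0.608, 0.012), (204, 0.603, 0.006), (206, 0.596, 0.007), (208, 0.591, 0.006), (210, 0.584, 0.006), (212, 0.578, 0.004), (214, 0.571, 0.009), (216, 0.563, 0.036), (218, 0.555, 0.043), (220, 0.55, 0.042), (222, 0.543, 0.045), (224, 0.538, 0.039), (226, 0.533, 0.032), (228, 0.529, 0.006), (230, 0.523, 0.012), (232, 0.517, 0.004), (234, 0.511, 0.005), (236, 0.503, 0.034), (238, 0.496, 0.041), (240, 0.491, 0.043), (242, 0.485, 0.042), (244, 0.479, 0.043), (246, 0.474, 0.037), (248, 0.469, 0.006), (250, 0.463, 0.005), (252, 0.457, 0.007), (254, 0.452, 0.005), (256, 0.445, 0.006), (258, 0.437, 0.075), (260, 0.432, 0.074), (262, 0.428, 0.001)]
```

View pics/t6c.png

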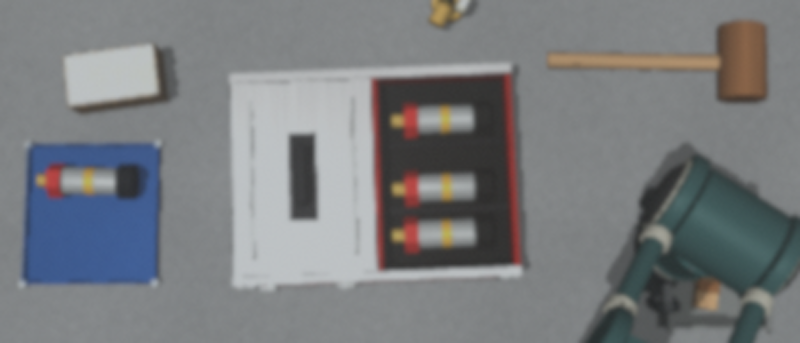

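>>> step_arm([
  [[0.046, 0.023, 0.058, 0, 0, 0, 0], [0.046, 0.046, 0.115, 0, 0, 0, 0], [0.046, 0.07, 0.173, 0, 0, 0, 0], [0.046, 0.093, 0.23, -0.02, 0, 0, 0], [0.046, 0.093, 0.23, -0.06, 0, 0, 0], [0.046, 0.093, 0.23, -0.07, 0, 0, 0], [0.046, 0.093, 0.23, -0.07, 0, 0, 0], [0.046, 0.093, 0.23, -0.07, 0, 0, 0]],
], newtons=30)

```text
time: 43.55
tool_pos: [0.5503, -0.0488, 0.0961]
tcp_rot: [-2.176, -2.261, 0.026]
wrist_force: [-0.4, -0.3, -0.4]
width: 0.537
```

```bash
python3 st.py
```

```text
t 43.55 tcp [ 0.5503 -0.0488  0.0961] yaw 2.2 w_mm 45.9 F [-0.35 -0.3  -0.39] q [-0.13  0.19  2.   -0.01  0.96 -0.16]
```

>>> step_arm([
  [[0.046, -0.001, 0, -0.025, 0, 0, 0], [0.046, -0.001, 0, -0.045, 0, 0, 0], [0.046, -0.001, 0, -0.058, 0, 0, 0], [0.046, -0.001, 0, -0.06, 0, 0, 0], [0.0, -0.001, 0, -0.06, 0, 0, 0], [0, -0.001, 0, -0.06, 0, 0, 0], [0, -0.001, 0, -0.06, 0, 0, 0], [0, -0.001, 0, -0.06, 0, 0, 0]],
], newtons=40)

```text
time: 44.55
tool_pos: [0.5498, -0.049, 0.0368]
tcp_rot: [-2.177, -2.262, 0.026]
wrist_force: [-0.2, -2.0, 3.6]
width: 0.407
```

```bash
python3 st.py
```

```text
t 44.55 tcp [ 0.5498 -0.049   0.0368] yaw 2.2 w_mm 34.8 F [-0.25 -1.98  3.56] q [-0.13  0.27  2.04 -0.02  0.84 -0.15]
```

>>> step_arm([
  [[0, 0, 0, 0.008, 0, 0, 0], [0, 0.007, 0, 0.01, 0, 0, 0], [0, 0.014, 0, 0.01, 0, 0, 0], [0, 0.014, 0, 0.005, 0, 0, 0], [0, 0.014, 0, 0, 0, 0, 0], [0, 0.014, 0, -0.0015, 0, 0, 0], [0.044, 0.014, 0, -0.0015, 0, 0, 0], [0.044, 0.014, 0, -0.0015, 0, 0, 0]],
])

```text
time: 45.55
tool_pos: [0.5638, -0.049, 0.0351]
tcp_rot: [-2.177, -2.262, 0.025]
wrist_force: [-0.3, 0.5, 0.0]
width: 0.517
```

>>> step_arm([
  [[0.044, 0, 0, 0, 0, 0, 0], [0.044, 0, 0, 0.005, 0, 0, 0], [0.044, 0, 0, 0.03, 0, 0, 0], [0.044, 0, 0, 0.08, 0, 0, 0], [0.05, 0, 0.02, 0.12, 0, 0, 8], [0.05, -0.003, 0.08, 0.12, 0, 0, 16], [0.05, -0.006, 0.14, 0.12, 0, 0, 24], [0.05, -0.01, 0.2, 0.12, 0, 0, 32]],
])

```text
time: 46.55
tool_pos: [0.5539, 0.1526, 0.1559]
tcp_rot: [1.463, 2.776, -0.024]
wrist_force: [1.4, 0.2, -0.7]
width: 0.586
```

```bash
python3 st.py; python3 - <<'E'
from h import *
im,d=snap('top','t7');P=cloud('top',d);findcarts(im=im,d=d)
print([(r,round(float(P[r,335,0]),3),round(float(np.median(P[r,332:339,2])),3)) for r in range(184,254,2)])
E
```

```text
t 46.55 tcp [0.5539 0.1526 0.1559] yaw 34.4 w_mm 50.0 F [ 1.42  0.2  -0.69] q [ 0.23  0.16  1.92 -0.02  1.07 -0.36]
cart px [334.5 191.8] area 48 mid [ 0.635 -0.047] d 0.046 axis deg 92.6
cart px [334.7 216.3] area 42 mid [ 0.561 -0.047] d 0.046 axis deg 94.8
cart px [178.2 218.4] area 31 mid [0.555 0.417] d 0.046 axis deg 91.3
cart px [313.2 217.6] area 29 mid [0.558 0.016] d 0.029 axis deg 129.9
cart px [335.  241.5] area 36 mid [ 0.487 -0.048] d 0.046 axis deg 93.8
cart px [313.6 242.4] area 17 mid [0.484 0.015] d 0.06 axis deg 23.3
[(184, 0.665, 0.004), (186, 0.651, 0.039), (188, 0.645, 0.044), (190, 0.64, 0.041), (192, 0.633, 0.044), (194, 0.628, 0.04), (196, 0.623, 0.033), (198, 0.621, 0.004), (200, 0.615, 0.007), (202, 0.608, 0.013), (204, 0.603, 0.007), (206, 0.597, 0.004), (208, 0.59, 0.008), (210, 0.582, 0.007), (212, 0.573, 0.039), (214, 0.567, 0.043), (216, 0.561, 0.044), (218, 0.555, 0.044), (220, 0.55, 0.037), (222, 0.545, 0.03), (224, 0.542, 0.006), (226, 0.536, 0.005), (228, 0.529, 0.007), (230, 0.524, 0.013), (232, 0.518, 0.004), (234, 0.511, 0.005), (236, 0.503, 0.036), (238, 0.497, 0.043), (240, 0.491, 0.042), (242, 0.485, 0.044), (244, 0.479, 0.044), (246, 0.473, 0.037), (248, 0.469, 0.006), (250, 0.463, 0.005), (252, 0.457, 0.006)]
```

>>> step_arm([
  [[0.05, 0, -0.006, 0, 0, 0, 10], [0.05, 0, -0.012, 0, 0, 0, 20], [0.05, 0, -0.018, 0, 0, 0, 30], [0.05, 0, -0.018, 0, 0, 0, 40], [0.05, 0, -0.018, 0, 0, 0, 50], [0.05, 0, -0.018, 0, 0, 0, 57.8], [0.05, 0, -0.018, 0, 0, 0, 57.8], [0.05, 0, -0.018, 0, 0, 0, 57.8]],
])

```text
time: 47.6
tool_pos: [0.553, 0.1415, 0.1561]
tcp_rot: [-0.068, 3.135, -0.014]
wrist_force: [-1.0, 0.0, 0.3]
width: 0.585
```

```bash
python3 st.py
```

```text
t 47.6 tcp [0.553  0.1415 0.1561] yaw 92.5 w_mm 50.0 F [-1.04  0.03  0.34] q [ 0.21  0.15  1.93 -0.01  1.06 -1.4 ]
```

>>> step_arm([
  [[0.05, 0, -0.006, 0, 0, 0, 0], [0.05, 0, -0.006, -0.03, 0, 0, 0], [0.05, 0, -0.006, -0.055, 0, 0, 0], [0.05, 0, -0.006, -0.058, 0, 0, 0], [0.0, 0, -0.006, -0.058, 0, 0, 0], [0.0, 0, -0.006, -0.058, 0, 0, 0], [0.0, 0, -0.006, -0.058, 0, 0, 0], [0.0, 0, -0.006, -0.058, 0, 0, 0]],
], newtons=40)

```text
time: 48.6
tool_pos: [0.5541, 0.135, 0.0996]
tcp_rot: [-0.068, 3.133, -0.015]
wrist_force: [-0.5, -4.8, 4.5]
width: 0.155
```

```bash
python3 st.py
```

```text
t 48.6 tcp [0.5541 0.135  0.0996] yaw 92.5 w_mm 13.3 F [-0.49 -4.84  4.52] q [ 0.2   0.21  1.98 -0.01  0.95 -1.4 ]
```

Gripped (13.3 mm). Now pull the cover shut, 180 mm along −y, with +7 mm in x for the case yaw.

>>> step_arm([
  [[0, 0.0008, -0.02, 0, 0, 0, 0], [0, 0.0016, -0.04, 0, 0, 0, 0], [0, 0.0024, -0.06, 0, 0, 0, 0], [0, 0.0032, -0.08, 0, 0, 0, 0], [0, 0.004, -0.1, 0, 0, 0, 0], [0, 0.0048, -0.12, 0, 0, 0, 0], [0, 0.0055, -0.14, 0, 0, 0, 0], [0, 0.006, -0.15, 0, 0, 0, 0]],
])

```text
time: 49.6
tool_pos: [0.56, -0.0166, 0.0996]
tcp_rot: [-0.066, 3.133, -0.015]
wrist_force: [-1.7, 2.5, 1.8]
width: 0.152
```

>>> step_arm([
  [[0, 0.0004, -0.01, 0, 0, 0, 0], [0, 0.0008, -0.02, 0, 0, 0, 0], [0, 0.001, -0.026, 0, 0, 0, 0], [0, 0.0012, -0.03, 0, 0, 0, 0], [0, 0.0012, -0.032, 0, 0, 0, 0], [0, 0.0012, -0.033, 0, 0, 0, 0], [0, 0.0012, -0.033, 0, 0, 0, 0], [0, 0.0012, -0.033, 0, 0, 0, 0]],
])

```text
time: 50.6
tool_pos: [0.5611, -0.0452, 0.0996]
tcp_rot: [-0.065, 3.133, -0.004]
wrist_force: [-0.6, 18.3, 2.9]
width: 0.155
```

```bash
python3 st.py
```

```text
t 50.6 tcp [ 0.5611 -0.0452  0.0996] yaw 92.4 w_mm 13.3 F [-0.63 18.28  2.92] q [-0.12  0.19  1.99 -0.    0.95 -1.73]
```

>>> step_arm([
  [[0, 0, -0.001, 0, 0, 0, 0], [0.05, 0, -0.001, 0, 0, 0, 0], [0.05, 0, 0, 0, 0, 0, 0], [0.05, 0, 0, 0, 0, 0, 0], [0.05, 0, 0, 0.05, 0, 0, 0], [0.05, 0, 0, 0.1, 0, 0, 0], [0.05, 0, 0.06, 0.13, 0, 0, 0], [0.05, 0, 0.12, 0.13, 0, 0, 0]],
])

```text
time: 51.6
tool_pos: [0.5636, 0.0732, 0.2337]
tcp_rot: [-0.06, 3.126, -0.004]
wrist_force: [0.6, -0.4, -1.0]
width: 0.587
```

>>> step_arm([
  [[0.05, -0.01, 0.06, 0, 0, 0, 0], [0.05, -0.02, 0.12, 0, 0, 0, 0], [0.05, -0.03, 0.15, 0, 0, 0, 0], [0.05, -0.03, 0.15, 0, 0, 0, 0], [0.05, -0.03, 0.15, 0, 0, 0, 0], [0.05, -0.03, 0.15, 0, 0, 0, 0], [0.05, -0.03, 0.15, 0, 0, 0, 0], [0.05, -0.03, 0.15, 0, 0, 0, 0]],
])

```text
time: 52.6
tool_pos: [0.5338, 0.2225, 0.2337]
tcp_rot: [-0.058, 3.126, -0.004]
wrist_force: [0.9, -0.2, -0.0]
width: 0.583
```

```bash
python3 st.py; python3 - <<'E'
from h import *
im,d=snap('top','t8');P=cloud('top',d);findcarts(im=im,d=d)
V=cv2.cvtColor(im,cv2.COLOR_BGR2HSV)[...,2]
roi=np.zeros(V.shape,bool);roi[190:245,300:355]=1
for s,c,m in blobs(roi&(V<110),60): print('handle',s,np.round(onplane('top',c,.097),3))
cv2.imwrite('pics/t8c.png',cv2.resize(im[130:290,130:490],(800,356),interpolation=cv2.INTER_CUBIC))
E
```

```text
t 52.6 tcp [0.5338 0.2225 0.2337] yaw 92.1 w_mm 49.8 F [ 0.93 -0.16 -0.04] q [ 0.36  0.09  1.85 -0.01  1.19 -1.25]
handle [329, 196, 12, 37, 371] [[ 0.56  -0.044  0.097]]
```

View pics/t8c.png

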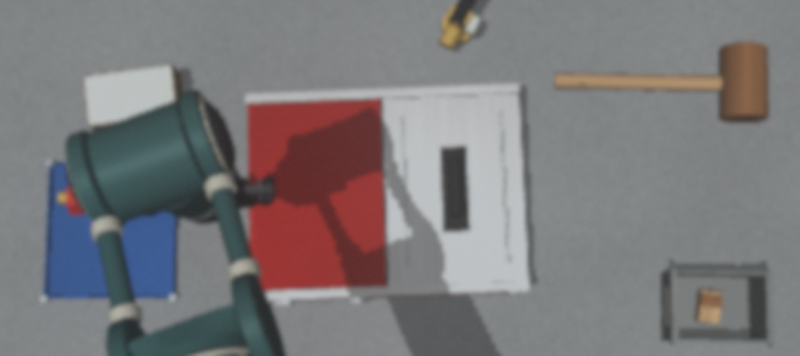

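The cover is shut, the chip is in the bin at (709,305), the mallet and valve are where they were, and the arm touches nothing. Handing in.

```bash
python3 -c "
from workcell import *
print(finish_job())"
```

```text
the job is handed in; nothing more can be done
None
```

The job is done and handed in at about 53 s of the 210 s; no verdict was given. The cover went fully back, the one chip present went into the bin, and the four cartridges present were weighed and sorted. The cover was then closed against its stop.

**Weights:** the mean wrist force with each cartridge held was 2.2 N for the spent one, now in the tray. It was 3.0, 3.2 and 3.2 N for the three charged ones, now in the bays. The joint torques agreed where the pose was the same.

**Last checks:**
- **Cover:** the handle travelled 180 mm to the stop, where the reaction was 18 N. In the final picture it stands at the shut position.
- **Charged cartridges:** before closing, they lay about 10 to 13 mm, 2 mm and 13 mm off their bay middle lines (limit 22 mm), flat and aligned with the bays.
- **Spent cartridge:** it lay flat in the tray about 40 mm from the middle. The arm partly hid it and the carton in the last picture.
- **Chip, mallet and valve:** the chip shows in the bin, and the mallet and valve were not moved.

**Troubles on the way:**
- One cartridge was knocked about 40 mm towards the mallet, so I located it again before picking it up.
- The gripper pressed on the far rail with about 19 N while placing the first charged cartridge; the limit is 40 N.
- The middle cartridge shifted about 13 mm on release, so I gripped it again and centred it.

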